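# Rinse the pestle at the pump bottle

## Robot

A 6-joint arm with a two-finger parallel gripper is mounted at the origin on the work surface. World frame = base frame: x ahead of the robot, y to its left, z up, the work surface at z = 0. Lengths are in mm, angles in rad, forces in N, time in s.
With the tool pointing down it reaches from about 275 to 1000 mm from the base axis. Payload 8.4 kg.
Tool frame: the origin (TCP) lies between the finger pads; the fingertips stand 25 mm ahead of it and the grasp point (between the pads) lies 6 mm ahead of it; z points along the fingers, y is the line along which they close (so a half turn about z gives the same grasp; the last joint's range is limited). The gripper opens to 85 mm and grips with 20 to 120 N. Pads are 22 mm wide; open, the fingers measure 114 mm over their backs; the gripper's body (76 mm by 85 mm) begins 54 mm behind the grasp point. The pads swing forward as they close: fully open they stand 13 mm farther back than shut.
Start: joints at [-1.132, 0.353, 1.633, -0, 1.155, -0.002], TCP at [266.663, -565.26, 219.381] pointing down, gripper open.
Joint ranges: [-2.63, 2.63], [-0.92, 2.1], [0.06, 2.66], [-1.3, 4.44], [0, 2.69], [-3.02, 3.02]. Speed limits (rad/s): [2.22, 2.22, 2.79, 3.14, 3.14, 3.14].

## Interface

Orientations are given as [roll, pitch, yaw] about the fixed x, y, z axes, in that order (R = Rz(yaw) Ry(pitch) Rx(roll)).
In Python, from rig import r, eyes, workorder gives the robot as it stands. The module is installed in compiled form; this text tells all that it offers.
- The arm moves only by the tool step_arm, never from a script. Its argument "moves" is a list of rows, each an object of numbers: "tx", "ty", "tz": the shift along the tool's x, y, z scaled (see below); "ax", "ay", "az": the turn, a rotation vector about the tool's x, y, z scaled (see below). In form: [{"tx": .., "ty": .., "tz": .., "ax": .., "ay": .., "az": ..}, ...]. A call has 1 to 5 rows; each row shifts and turns the commanded pose from where the row before left it, along the tool's axes as they then stand; what a row does not reach is not made up. The controller multiplies each number of a shift by 25 mm and each number of a turn by 90 degrees. A row lasts 1/8 s, in which the tool goes at most 62.5 mm and 10.7 degrees, less where a joint would pass 70% of its speed; a pose out of reach is approached as far as the arm can. A call with a number of a shift or a turn outside -1 to 1 is refused whole. A call with a gripper value outside its range is refused whole. "gripper" is the opening, from 0 (shut) to 1 (fully open), set as the call begins (left out, the last holds). The fingers move at their own pace and stop on an object; "newtons" is the grip in N (left out, the last holds). Time passes only in rows, so rows that do not move let the fingers close. It gives the time, the measured TCP pose, the force, the opening and the grip force at its end, in the units of the state.
- r.sense(): the state, without advancing time (a new reading comes with each control period).
- eyes.grab_frame(name): name is "side" or "top"; returns (picture, depth): 420x560x3 uint8, red, green, blue; 420x560 float32, mm along the optical axis (not along the pixel's ray), 0 where there is no reading.
- eyes.camera_info(name): a dict with "intrinsics" (3x3 intrinsics, pixels), "cam_to_world" (4x4, takes a point from camera to world coordinates). Camera axes: x right, y up, looking along -z (the intrinsics and any distortion apply to the point x, -y, -z); pixel columns grow to the right and rows downward; lengths in mm; the calibration is good to about 2 mm. A picture is of the moment at which its call begins. camera_info takes no time and is no camera call.
- workorder.sign_off(): hands the job in; it is judged then, once.
The state is a dict: "clock": time; "qpos": joint angles; "qvel": joint speeds; "joint_efforts": joint torques, N m; "eef_pos": TCP position; "tcp_rot": TCP orientation; "contact_force": force on the tool from outside, world axes, zero at the start; "wrist_torque": the same for the moment, N m; "opening": opening from 0.0 (shut) to 1.0 (fully open); "grasp_force": force on a finger pad.
Only numpy, scipy, OpenCV 4.12 (cv2) and the standard library are available. Lean on these libraries where they do the work, as an engineer would, in place of code of your own. Each camera call takes 0.05 s, during which the arm holds its last target. There are 200 camera calls.

## Task

Pull the porcelain pestle out of the beaker, leaving the beaker standing where it is, and lay the pestle gently down flat in the steel drip tray, its thick head directly under the spout of the pump bottle. Let go of it, then rinse the head: push the pump head right down and let it spring back up. Do not work the pump before the pestle lies under the spout, and do not disturb the mortar, the flask or the little amber bottle.

Things in the scene. Friction and masses are not known exactly. Their poses are not given: they have to be found in the camera images.
- pestle: Loose white porcelain pestle, round, 180 mm long, 0.2 kg, held only by its weight. Origin: on its axis at mid-length; x axis runs along it from head to handle end. The thick head is 40 across at x = -70; diameter 25 at x = -42, 21.6 from x = -20 to 30, 25 at x = 70, 26 at x = 82; it ends at x = -90 (rounded head) and x = 90 mm. Centre of mass near x = -16 mm.
- pestle_head (a point): Centre of the pestle's thick head, at x = -70 mm of the pestle. At the start it is down in the beaker and the pestle leans on the rim, 25 degrees from vertical, the handle to the robot's right (-y) within about 0.9 rad; it touches the rim at about x = 25 mm. Lying in the tray, this point is 23 mm above the table.
- pestle_end (a point): Middle of the pestle's handle end, 160 mm from the head's centre; 16 mm above the table when the pestle lies in the tray.
- beaker: Loose glass beaker, 78 outer diameter, 110 high, wall 3, floor 4 thick, 0.24 kg. Origin: centre of its underside, z up. It is easily tipped or dragged.
- beaker_rim (a point): Centre of the beaker's mouth, 110 mm above its underside.
- station: Fixed rinse station: steel drip tray, white pump bottle (80 mm diameter, axis at x = 88 mm) clipped to its end. Origin: on the table straight below the spout outlet; z up, x from tray to bottle, to the robot's left (+y) within 0.35 rad. Tray open above, outer x from -180 to 38, y from -85 to 85 mm, floor 3 thick, walls 3 thick, rim 15 high.
- spout_outlet (a point): Outlet of the spout, pointing down, 205 mm above the table, straight above the origin of station. The spout is a red tube 9 mm thick that runs from the pump head at a height of about 225 mm; it goes down with the pump head.
- pump_top (a point): Middle of the flat round top (36 diameter, red) of the sprung pump head, 235 mm above the table when up, on the bottle's axis.
- pump (a joint): How far the pump head is pushed down, in m: 0 up, 0.014 at its stop. A spring pushes it back up: about 4 N to start it, 10 N at the stop. Pushed down by more than 11 mm it has given its squirt.
- mortar: Bystander: loose white porcelain mortar, 100 diameter, 58 high. Origin: centre of its underside.
- flask: Bystander: loose conical glass flask with blue contents and a black stopper, 84 diameter, 162 high. Origin: centre of its underside.
- dropper_bottle: Bystander: loose small amber bottle with a white cap, 44 diameter, 88 high. Origin: centre of its underside.
Things that resemble listed ones, but are neither listed nor needed, are in the scene too. Leave any green look-alike of the beaker alone.

How it is judged (in metres and radians):
On the way, in this order (a step that is already met when the one before it is completed fails the run):
1. the pestle is drawn up out of the beaker, its head above the rim (height (world z) of pestle_head above 0.12 m), for 0.1 s.
2. the pestle lies flat in the tray, its head under the spout, let go (horizontal distance between pestle_head and spout_outlet below 0.02 m and height (world z) of pestle_head below 0.03 m and height (world z) of pestle_end below 0.024 m and linear speed of pestle below 0.02 m/s and contact force between the fingers and pestle below 0.05 N), for 0.2 s.
3. the pump head is pushed right down over the lying pestle (value of joint pump above 0.011 m and horizontal distance between pestle_head and spout_outlet below 0.02 m and height (world z) of pestle_head below 0.03 m and height (world z) of pestle_end below 0.024 m), for 0.05 s.
At the end, for the whole second after the job is handed in: The pestle lies still, flat in the tray (head centre under 30 mm, handle end under 24 mm above the table), head centre within 20 mm of the spout outlet seen from above; pump head up again (3 mm); beaker upright (0.1 rad), within 50 mm of where it was (horizontal distance between pestle_head and spout_outlet below 0.02 m and height (world z) of pestle_head below 0.03 m and height (world z) of pestle_end below 0.024 m and linear speed of each of pestle, beaker below 0.02 m/s and value of joint pump below 0.003 m and angle between beaker's own z axis and vertical below 0.1 rad and distance of beaker from where it was at the start of the episode below 0.05 m); the robot touches nothing.
It fails at once if the beaker is tipped (0.35 rad) (angle between beaker's own z axis and vertical above 0.35 rad).
It fails at once if the pump is pushed down more than 6 mm while the pestle's head is not lying under the spout (value of joint pump above 0.006 m and not (horizontal distance between pestle_head and spout_outlet below 0.025 m and height (world z) of pestle_head below 0.035 m)).
It fails at once if the pestle is dropped (falls faster than 0.45 m/s, about 20 mm) or banged on the station (over 40 N) ((contact force between the fingers and pestle below 0.1 N and linear speed of pestle above 0.45 m/s) or contact force between pestle and station above 40 N).
It fails at once if the mortar, flask or amber bottle is moved (20 mm) (distance of any of mortar, flask, dropper_bottle from where it was at the start of the episode above 0.02 m).
It also fails if it takes over 67 s, if anything falls off the work surface, if the arm or the gripper's body presses on something with over 40 N, if the wrist force passes 120 N, or if a joint passes its speed limit or range.

## Working session

There is one attempt and no reset: what is moved stays moved. The work goes in short steps, Python scripts to look and compute and a tool call to move; the robot and the scene stay as the last step left them, time stands still between calls to the robot, and variables do not carry over. Pictures are saved under pics/ and viewed, at most 10 in all, crops included, and the job is handed in when it is done.

Besides the shell and the picture viewer there is one more tool, called after ">>>" as name([rows], argument=value, ...), one row to a line, values as JSON. step_arm: Moves the arm, as the interface text tells. Its arguments: {"type":"object","properties":{"moves":{"type":"array","items":{"type":"object","properties":{"tx":{"type":"number"},"ty":{"type":"number"},"tz":{"type":"number"},"ax":{"type":"number"},"ay":{"type":"number"},"az":{"type":"number"}}}},"gripper":{"type":"number"},"newtons":{"type":"number"}},"required":["moves"]}

```bash
mkdir -p pics; cat > h.py <<'E'
import numpy as np, cv2
from rig import r, eyes, workorder
def grab(n):
    im,d=eyes.grab_frame(n); np.savez(f'{n}.npz',im=im,d=d); return im,d
def load(n):
    z=np.load(f'{n}.npz'); return z['im'],z['d']
def cloud(n,d):
    c=eyes.camera_info(n); K=np.array(c['intrinsics']); T=np.array(c['cam_to_world'])
    v,u=np.mgrid[:d.shape[0],:d.shape[1]]
    p=np.stack([(u-K[0,2])/K[0,0]*d,-(v-K[1,2])/K[1,1]*d,-d],-1)
    return p@T[:3,:3].T+T[:3,3]
def ray(n,u,v,z):
    c=eyes.camera_info(n); K=np.array(c['intrinsics']); T=np.array(c['cam_to_world'])
    w=T[:3,:3]@np.array([(u-K[0,2])/K[0,0],-(v-K[1,2])/K[1,1],-1]); o=T[:3,3]
    return o+w*(z-o[2])/w[2]
def save(im,n): cv2.imwrite(f'pics/{n}.png',im[...,::-1])
E
python3 - <<'E'
from h import *
for n in('top','side'):
    im,d=grab(n); c=eyes.camera_info(n); print(n,c, (d>0).mean()); 
    save(im,n+'0')
print(r.sense())
E
```

```text
top {'intrinsics': array([[460.70034269,   0.        , 287.69311765],
       [  0.        , 460.70034269, 209.78862119],
       [  0.        ,   0.        ,   1.        ]]), 'cam_to_world': array([[-5.03469423e-02,  9.71548832e-01, -2.31426126e-01,
         3.69792870e+02],
       [-9.98721386e-01, -5.00337379e-02,  7.22627308e-03,
        -9.58798194e+00],
       [-4.55843692e-03,  2.31494042e-01,  9.72825642e-01,
         1.21252687e+03],
       [ 0.00000000e+00,  0.00000000e+00,  0.00000000e+00,
         1.00000000e+00]])} 0.9958460884353741
side {'intrinsics': array([[387.93190198,   0.        , 273.9990943 ],
       [  0.        , 387.93190198, 209.38538843],
       [  0.        ,   0.        ,   1.        ]]), 'cam_to_world': array([[-8.65605472e-01,  2.99420547e-01, -4.01340881e-01,
         1.92212447e+02],
       [-5.00369417e-01, -5.47509058e-01,  6.70719225e-01,
         6.86338239e+02],
       [-1.89106505e-02,  7.81396934e-01,  6.23747721e-01,
         7.99623980e+02],
       [ 0.00000000e+00,  0.00000000e+00,  0.00000000e+00,
         1.00000000e+00]])} 0.9958375850340137
{'clock': 0.1, 'qpos': array([-1.13241441e+00,  3.53569992e-01,  1.63402552e+00,  1.20611623e-05,
        1.15521742e+00, -2.40778084e-03]), 'qvel': array([ 0.00108597, -0.00070242, -0.002687  ,  0.00013392,  0.00108116,
        0.00047627]), 'joint_efforts': array([ 7.81832878e-04, -6.06353974e+01, -3.42818427e+01,  8.40948610e-05,
        3.95220224e-03, -1.05312128e-05]), 'eef_pos': array([ 266.47654863, -564.87321586,  218.75697875]), 'tcp_rot': array([-3.14037241e+00, -1.39667236e-05,  4.40784816e-01]), 'contact_force': array([ 0.43840049,  0.21302086, -0.52859033]), 'wrist_torque': array([ 0.04374579, -0.04755642, -0.01915536]), 'grasp_force': 0.0, 'opening': 1.0031080975467226}
```

View pics/top0.png

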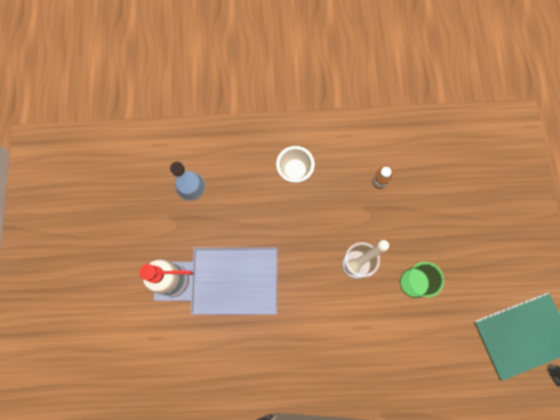

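View pics/side0.png

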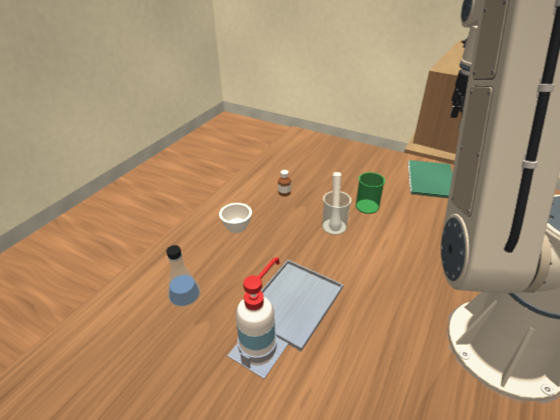

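Top view: pestle handle end at (384,245) in the clear beaker (361,261). The green look-alike is at (423,281), a different colour and empty, so I leave it alone. The pump head is at (150,272), spout tip (192,272), mortar (295,165), flask (188,183) and amber bottle (383,178). Next I measure these and check an enlarged crop.

```bash
python3 - <<'E'
from h import *
np.set_printoptions(precision=1,suppress=True)
for n in('top','side'):
    im,d=load(n); P=cloud(n,d); I=im.astype(int); R,G,B=I[...,0],I[...,1],I[...,2]
    hsv=cv2.cvtColor(im,cv2.COLOR_RGB2HSV)
    red=(R>150)&(G<70)&(B<70); 
    q=P[red]; print(n,'red n',red.sum(),'zrange',np.percentile(q[:,2],[1,50,99]))
    top=q[(q[:,2]>228)&(q[:,2]<245)]; print(' pump top',top.mean(0),top.min(0),top.max(0),len(top))
    t=q[(q[:,2]>195)]; i=np.argsort(t[:,1])[:12]; print(' spout tip low y',t[i].mean(0), t[i][:,2].min())
    s=t[(t[:,1]<t[:,1].min()+60)]; print(' spout fit', np.polyfit(s[:,1],s[:,0],1))
    # pestle: whitish points above beaker
    box=(slice(230,285),slice(335,395)) if n=='top' else (slice(165,240),slice(318,355))
    p=P[box]; c=hsv[box]; m=(c[...,1]<60)&(p[...,2]>112)&(p[...,2]<200)
    q=p[m]; print(' pestle pts',len(q),q.min(0),q.max(0))
    m2=m&(p[...,2]>118); q=p[m2]; o=q.mean(0); 
    for z0 in range(110,185,8):
        k=q[(q[:,2]>=z0)&(q[:,2]<z0+8)]
        if len(k)>3: print('  z',z0,k.mean(0),len(k))
    big=cv2.resize(im[box],None,fx=9 if n=='top' else 7,fy=9 if n=='top' else 7,interpolation=cv2.INTER_CUBIC); save(big,n+'crop')
# tray & others, top
im,d=load('top');P=cloud('top',d);hsv=cv2.cvtColor(im,cv2.COLOR_RGB2HSV)
m=((hsv[...,0]>100)&(hsv[...,0]<130)&(hsv[...,1]>20)).astype(np.uint8); m[:,300:]=0;m[:240]=0;m[:,:193]=0
q=P[m>0];print('tray',cv2.minAreaRect(q[:,:2].astype(np.float32)),np.median(q[:,2]))
E
```

```text
top red n 39 zrange [186.6 226.3 235.9]
 pump top [478.1 272.6 231.5] [467.5 258.9 228.2] [492.6 282.7 236.2] 19
 spout tip low y [483.  268.2 229.4] 223.72002380609376
 spout fit [ -0.7 665.8]
 pestle pts 236 [ 462.8 -242.8  112. ] [ 539.9 -148.2  175.4]
  z 118 [ 511.3 -206.3  122.3] 13
  z 126 [ 511.5 -210.3  130.7] 12
  z 134 [ 514.1 -212.5  137.3] 21
  z 142 [ 516.4 -214.2  146.6] 13
  z 150 [ 516.2 -217.1  154.4] 15
  z 158 [ 518.7 -224.7  162.9] 22
  z 166 [ 524.2 -230.4  169.7] 72
  z 174 [ 524.7 -227.3  174.6] 4
side red n 287 zrange [187.9 227.6 236. ]
 pump top [483.6 277.2 232.8] [466.3 209.5 228. ] [497.2 305.2 236.6] 137
 spout tip low y [476.8 210.6 226.8] 220.40331976509412
 spout fit [  0.1 465.5]
 pestle pts 155 [ 503.5 -236.4  112.1] [ 530.8 -197.6  171.5]
  z 118 [ 510.7 -206.7  122. ] 20
  z 126 [ 514.  -210.   129.7] 20
  z 134 [ 514.6 -211.9  138.2] 19
  z 142 [ 516.5 -213.7  146.3] 20
  z 150 [ 518.2 -219.3  153.7] 23
  z 158 [ 519.  -222.3  161.8] 23
  z 166 [ 521.8 -224.9  168.1] 17
tray ((467.18756103515625, 111.39714813232422), (252.2059783935547, 181.34127807617188), 86.88236999511719) 4.042321892932932
```

```bash
python3 - <<'E'
from h import *
np.set_printoptions(precision=1,suppress=True)
for n in('top','side'):
    im,d=load(n); P=cloud(n,d); hsv=cv2.cvtColor(im,cv2.COLOR_RGB2HSV).astype(int)
    red=((hsv[...,0]<6)|(hsv[...,0]>174))&(hsv[...,1]>180)&(hsv[...,2]>110)
    if n=='top': red[:,250:]=0
    else: red[:240]=0; red[:,300:]=0
    v,u=np.nonzero(red); print(n,red.sum(),u.min(),u.max(),v.min(),v.max())
    q=P[red]
    t=q[(q[:,2]>232.5)&(q[:,2]<238)]; print(' top disc',len(t),np.median(t,0),(t.min(0)+t.max(0))/2,t.max(0)-t.min(0))
    i=np.argsort(q[:,1])
    for k in i[:14:2]: print('   tip',u[k],v[k],q[k])
    print(np.c_[u,v][np.argsort(u)][-14:].tolist())
# tray: floor-plane rays from contour
im,d=load('top');hsv=cv2.cvtColor(im,cv2.COLOR_RGB2HSV)
m=((hsv[...,0]>100)&(hsv[...,0]<130)&(hsv[...,1]>20)).astype(np.uint8); m[:,300:]=0;m[:240]=0;m[:,:186]=0
m=cv2.morphologyEx(m,cv2.MORPH_OPEN,np.ones((5,5),np.uint8))
c=max(cv2.findContours(m,0,1)[0],key=cv2.contourArea)
w=np.array([ray('top',a,b,13)[:2] for a,b in c[:,0]],np.float32);R=cv2.minAreaRect(w);print('tray',R,cv2.boxPoints(R))
# beaker: centre
for box,n in (((235,285,338,384),'top'),):
    P=cloud('top',d); a,b,e,f=box; p=P[a:b,e:f].reshape(-1,3); k=p[(p[:,2]>104)&(p[:,2]<113)]; print('rim',len(k),k.min(0),k.max(0), cv2.minEnclosingCircle(k[:,:2].astype(np.float32)))
P=cloud('top',d)
for nm,(u,v) in dict(mortar=(295,165),flask=(178,168),drop=(386,171),green=(427,268)).items():
    print(nm,P[v,u])
a=cv2.resize(im[225:295,330:450],None,fx=6,fy=6,interpolation=cv2.INTER_CUBIC); save(a,'crop1')
E
```

```text
top 274 140 185 265 281
 top disc 162 [482.  287.  235.4] [482.5 256.1 235.2] [30.  93.5  5.4]
   tip 185 272 [479.1 208.2 229.2]
   tip 181 272 [479.3 216.2 231.3]
   tip 179 272 [479.4 220.4 231.5]
   tip 177 272 [479.9 225.1 229.7]
   tip 175 272 [479.7 228.6 232.9]
   tip 173 272 [480.3 233.6 229.6]
   tip 163 272 [481.5 255.2 228.6]
[[162, 273], [163, 272], [164, 272], [173, 272], [174, 272], [175, 272], [176, 272], [177, 272], [178, 272], [179, 272], [180, 272], [181, 272], [184, 272], [185, 272]]
side 551 244 278 257 308
 top disc 160 [483.3 289.1 233.9] [482.7 288.9 234.6] [31.3 32.9  4.1]
   tip 260 279 [589.1 105.5  -0.1]
   tip 277 257 [478.9 199.8 223.1]
   tip 278 263 [474.6 203.4 210.8]
   tip 277 258 [475.9 204.9 226.2]
   tip 276 258 [477.8 205.7 225.9]
   tip 276 259 [476.4 208.2 226. ]
   tip 275 258 [477.9 209.5 229.3]
[[275, 259], [275, 261], [275, 260], [275, 258], [276, 260], [276, 259], [276, 258], [277, 258], [277, 259], [277, 263], [277, 260], [277, 257], [278, 263], [278, 259]]
tray ((475.2801818847656, 139.47552490234375), (232.8985137939453, 163.95372009277344), 87.11062622070312) [[387.5  27.3]
 [551.3  19. ]
 [563.  251.6]
 [399.3 259.9]]
rim 212 [ 461.4 -230.3  104.2] [ 543.1 -148.2  113. ] ((502.31951904296875, -189.24647521972656), 41.35547637939453)
mortar [779.  -44.7  16.2]
flask [736.4 240.4 161.1]
drop [ 725.  -273.3   92. ]
green [ 477.  -357.    61.7]
```

View pics/crop1.png

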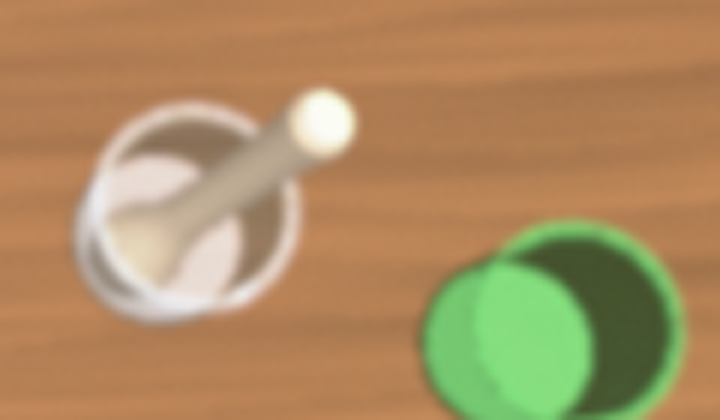

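The crop shows the white pestle in the clear beaker, handle end at full-picture (384,245). The green cup on the right is empty, so the clear beaker is the one meant. Next I refine the pestle axis and check which wrist postures are feasible.

```bash
cat > plan.py <<'E'
from h import *
from scipy.spatial.transform import Rotation as Ro
def wrist(R,q1,s):
    # R = Rz(q1)Ry(s) Rz(q4)Ry(q5)Rz(q6) Rz(90)
    M=Ro.from_euler('ZY',[q1,s]).inv()*R*Ro.from_euler('Z',-np.pi/2)
    return M.as_euler('ZYZ')
def frame(z,xh): # tool z, x as near xh as possible
    z=z/np.linalg.norm(z); x=xh-z*(xh@z); x/=np.linalg.norm(x); return Ro.from_matrix(np.c_[x,np.cross(z,x),z])
E
python3 - <<'E'
from plan import *
np.set_printoptions(precision=2,suppress=True)
print('check',wrist(Ro.from_euler('xyz',[-3.14037,0,.44078]),-1.1324,1.9876))
im,d=load('top');hsv=cv2.cvtColor(im,cv2.COLOR_RGB2HSV)
# handle end blob: brightest white
a=cv2.resize(im[235:256,372:396],None,fx=8,fy=8,interpolation=cv2.INTER_CUBIC)
m=(a.min(2)>195).astype(np.uint8); mm=cv2.moments(m,True); u=372+(mm['m10']/mm['m00']+.5)/8-.5; v=235+(mm['m01']/mm['m00']+.5)/8-.5
print('end px',u,v,'area px',mm['m00']/64, 'world',ray('top',u,v,173))
im2,_=load('side'); h=cv2.cvtColor(im2,cv2.COLOR_RGB2HSV)
for row in range(172,194,3):
    c=[x for x in range(322,352) if h[row,x,1]<50 and h[row,x,2]>150]; print(row,c[:1],c[-1:],end=' ')
print()
# outlet beaker base & rim: sides of rim in top image
for (u,v) in ((361.5,242.5),(379.5,260),(345,260),(365,277)): print(ray('top',u,v,110))
h0=np.array([np.sin(np.radians(25))*np.cos(np.radians(-60)),np.sin(np.radians(25))*np.sin(np.radians(-60)),np.cos(np.radians(25))])
for el in(-25,-40):
  e=np.radians(el);a=np.radians(-60);z=np.array([np.cos(e)*np.cos(a),np.cos(e)*np.sin(a),np.sin(e)])
  for s in(1.9,2.2,2.5):
    for sg in(1,-1): print(el,s,sg,wrist(frame(z,-sg*h0),np.radians(-7),s))
E
```

```text
check [-0.    1.16 -0.  ]
end px 383.5405310437546 244.83929662674163 area px 63.921875 world [ 523.97 -231.04  173.  ]
172 [336] [337] 175 [333] [340] 178 [333] [339] 181 [334] [339] 184 [334] [339] 187 [334] [339] 190 [334] [338] 193 [334] [338] 
[ 541.72 -191.87  110.  ]
[ 497.27 -231.2   110.  ]
[ 501.48 -148.7   110.  ]
[ 458.71 -192.93  110.  ]
-25 1.9 1 [-1.27  0.86  0.07]
-25 1.9 -1 [-1.27  0.86 -3.07]
-25 2.2 1 [-1.54  0.81  0.47]
-25 2.2 -1 [-1.54  0.81 -2.67]
-25 2.5 1 [-1.82  0.84  0.88]
-25 2.5 -1 [-1.82  0.84 -2.27]
-40 1.9 1 [-0.93  0.87 -0.16]
-40 1.9 -1 [-0.93  0.87  2.99]
-40 2.2 1 [-1.19  0.72  0.21]
-40 2.2 -1 [-1.19  0.72 -2.93]
-40 2.5 1 [-1.55  0.66  0.67]
-40 2.5 -1 [-1.55  0.66 -2.47]
```

```bash
cat >> plan.py <<'E'
L=np.radians
H0=np.array([np.sin(L(25))*np.cos(L(-60.5)),np.sin(L(25))*np.sin(L(-60.5)),np.cos(L(25))])
END=np.array([524,-231,173.])
def zdir(az,el): return np.array([np.cos(L(el))*np.cos(L(az)),np.cos(L(el))*np.sin(L(az)),np.sin(L(el))])
def go(p,R,maxang=10,maxmm=24,k=None):
    """print rotation rows then shift rows from the measured pose"""
    st=r.sense(); R0=Ro.from_euler('xyz',st['tcp_rot']); p0=np.array(st['eef_pos'])
    w=(R0.inv()*R).as_rotvec(); n=max(1,int(np.ceil(np.degrees(np.linalg.norm(w))/maxang)))
    print('TURN',n,'x',np.round(w/n/(np.pi/2),3),' total deg',np.degrees(np.linalg.norm(w)).round(1))
    t=R.inv().apply(p-p0); m=max(1,int(np.ceil(np.abs(t).max()/maxmm)))
    print('SHIFT (after turn)',m,'x',np.round(t/m/25,3),' mm',t.round(1), ' before-turn axes',np.round(R0.inv().apply(p-p0)/m/25,3))
E
python3 - <<'E'
from plan import *
np.set_printoptions(precision=2,suppress=True)
for az in(-20,-30,-40):
 for el in(-20,-30,-38):
  z=zdir(az,el); R=frame(z,-H0); wc=END-25*H0-12*z-200*z; q1=np.arctan2(wc[1],wc[0])
  print(az,el,'ang',np.degrees(np.arccos(z@H0)).round(0),'y',R.as_matrix()[:,1],[wrist(R,q1,s) for s in(2.,2.3)],'wc',wc)
p=END-25*H0; z=zdir(-30,-30);R=frame(z,-H0); print(p,z); go(p-112*z,R)
E
```

```text
-20 -20 ang 90.0 y [0.42 0.87 0.26] [array([2.35, 0.11, 2.61]), array([2.93, 0.39, 2.02])] wc [ 331.6  -153.67  222.85]
-20 -30 ang 100.0 y [0.46 0.85 0.24] [array([ 0.64,  0.12, -1.96]), array([2.81, 0.22, 2.14])] wc [ 346.27 -159.01  256.34]
-20 -38 ang 108.0 y [0.49 0.84 0.23] [array([ 0.26,  0.24, -1.58]), array([2.38, 0.09, 2.58])] wc [ 361.81 -164.67  280.86]
-30 -20 ang 88.0 y [0.55 0.81 0.2 ] [array([-1.97,  0.19,  0.69]), array([-2.7 ,  0.41,  1.44])] wc [ 346.27 -122.2   222.85]
-30 -30 ang 98.0 y [0.58 0.79 0.19] [array([-0.99,  0.18, -0.28]), array([-2.48,  0.25,  1.23])] wc [ 359.8  -130.01  256.34]
-30 -38 ang 106.0 y [0.61 0.78 0.18] [array([-0.51,  0.27, -0.75]), array([-1.98,  0.15,  0.75])] wc [ 374.12 -138.28  280.86]
-40 -20 ang 86.0 y [0.67 0.72 0.14] [array([-1.67,  0.42,  0.42]), array([-2.22,  0.54,  1.04])] wc [366.19 -93.75 222.85]
-40 -30 ang 96.0 y [0.69 0.71 0.13] [array([-1.23,  0.39,  0.01]), array([-1.97,  0.4 ,  0.8 ])] wc [ 378.15 -103.79  256.34]
-40 -38 ang 104.0 y [0.71 0.7  0.12] [array([-0.88,  0.42, -0.32]), array([-1.64,  0.32,  0.49])] wc [ 390.82 -114.42  280.86]
[ 518.8  -221.8   150.34] [ 0.75 -0.43 -0.5 ]
TURN 13 x [-0.06 -0.02 -0.09]  total deg 122.3
SHIFT (after turn) 17 x [ 0.3   0.95 -0.09]  mm [126.6 405.5 -37.1]  before-turn axes [ 0.75 -0.66  0.03]
```

```bash
cat >> plan.py <<'E'
PAR=dict(L1=510.,L2=487.,h=290.,T=340.)
def ik(p,R,**k):
    P={**PAR,**k}; z=R.as_matrix()[:,2]; w=p-P['T']*z; q1=np.arctan2(w[1],w[0]); rr=np.hypot(w[0],w[1]); zz=w[2]-P['h']
    c=(rr*rr+zz*zz-P['L1']**2-P['L2']**2)/(2*P['L1']*P['L2']); q3=np.arccos(np.clip(c,-1,1))
    q2=np.arctan2(rr,zz)-np.arctan2(P['L2']*np.sin(q3),P['L1']+P['L2']*c); return np.r_[q1,q2,q3,wrist(R,q1,q2+q3)]
def ffk(q,L1,L2,h,T,a1=0,a2=0):
    s=q[1]+q[2]; R=Ro.from_euler('ZYZYZZ',[q[0],s,q[3],q[4],q[5],np.pi/2])
    w=np.array([a1+L1*np.sin(q[1])+L2*np.sin(s)+a2*np.cos(s),0,h+L1*np.cos(q[1])+L2*np.cos(s)-a2*np.sin(s)])
    return Ro.from_euler('Z',q[0]).apply(w)+T*R.as_matrix()[:,2],R
E
python3 - <<'E'
from plan import *
np.set_printoptions(precision=2,suppress=True,linewidth=150)
p=END-25*H0; hf=np.array([-.05,-1,0])
for az in(-30,-45,-60):
 for el in(-35,-45,-55,-65):
  z=zdir(az,el); R=frame(z,-H0); a=np.arccos(z@H0)
  Rf=frame(np.array([-np.cos(a)*.05,-np.cos(a),-np.sin(a)]),-hf)
  print(az,el,'tilt',np.degrees(a)-90,ik(p-14*z,R),'pre',ik(p-94*z,R),'fin',ik(np.array([471,70,35]),Rf),'y',R.as_matrix()[:,1])
E
```

```text
-30 -35 tilt 12.800122745925535 [-0.28  0.14  2.56 -2.75  0.54  1.59] pre [-0.21 -0.13  2.65 -2.43  0.4   1.31] fin [-0.01  0.37  2.15  0.38  0.64 -0.27] y [0.6  0.78 0.18]
-30 -45 tilt 22.542607700477063 [-0.31  0.07  2.46 -2.38  0.22  1.21] pre [-0.26 -0.18  2.51 -1.33  0.19  0.17] fin [-0.13  0.41  2.16  0.63  0.71 -0.59] y [0.63 0.76 0.16]
-30 -55 tilt 32.24506216801778 [-0.34  0.07  2.33 -0.65  0.18 -0.52] pre [-0.31 -0.14  2.35 -0.35  0.36 -0.8 ] fin [-0.24  0.47  2.15  0.8   0.82 -0.83] y [0.66 0.73 0.15]
-30 -65 tilt 41.87452093296824 [-0.36  0.11  2.2  -0.17  0.41 -0.97] pre [-0.35 -0.06  2.19 -0.13  0.59 -1.01] fin [-0.33  0.55  2.12  0.91  0.95 -1.01] y [0.7  0.7  0.12]
-45 -35 tilt 10.733371573683158 [-0.05  0.2   2.49 -2.06  0.67  1.19] pre [ 0.11 -0.02  2.55 -1.72  0.7   0.93] fin [ 0.01  0.37  2.15  0.32  0.63 -0.2 ] y [0.75 0.66 0.09]
-45 -45 tilt 20.664101936429617 [-0.13  0.12  2.4  -1.67  0.45  0.73] pre [-0.02 -0.09  2.44 -1.27  0.54  0.38] fin [-0.11  0.4   2.16  0.59  0.69 -0.53] y [0.76 0.64 0.09]
-45 -55 tilt 30.5850041634545 [-0.21  0.1   2.29 -0.99  0.38  0.
[... 268 characters left out ...]
0.6  0.06]
-60 -35 tilt 10.000766913630883 [ 0.08  0.28  2.36 -1.62  0.83  0.95] pre [ 0.25  0.13  2.39 -1.38  0.93  0.8 ] fin [ 0.02  0.37  2.15  0.3   0.63 -0.17] y [0.87 0.5  0.  ]
-60 -45 tilt 20.00069379797297 [-0.01  0.2   2.3  -1.35  0.67  0.6 ] pre [ 0.12  0.04  2.31 -1.13  0.8   0.43] fin [-0.1   0.4   2.16  0.57  0.69 -0.51] y [0.87 0.5  0.  ]
-60 -55 tilt 30.000610653554972 [-0.11  0.17  2.22 -0.97  0.6   0.15] pre [-0.02  0.01  2.21 -0.8   0.75  0.02] fin [-0.21  0.46  2.15  0.77  0.79 -0.78] y [0.87 0.5  0.  ]
-60 -65 tilt 40.00050866141419 [-0.2   0.17  2.12 -0.57  0.63 -0.3 ] pre [-0.15  0.03  2.09 -0.48  0.8  -0.36] fin [-0.31  0.54  2.13  0.89  0.92 -0.98] y [0.87 0.5  0.  ]
```

>>> step_arm([
  {"tz": -0.8, "ax": -0.1},
  {"tz": -0.8, "ax": -0.1},
  {"tz": -0.8, "ax": -0.1, "az": -0.1},
  {"tz": -0.8, "az": -0.1},
  {"ty": -0.5, "az": -0.1},
])

```text
schema error: expected keys tx, ty, tz, ax, ay, az
```

>>> step_arm([
  {"tx": 0, "ty": 0, "tz": -0.8, "ax": 0, "ay": -0.1, "az": 0},
  {"tx": 0, "ty": -0.5, "tz": -0.8, "ax": 0, "ay": -0.1, "az": -0.1},
  {"tx": 0, "ty": -0.5, "tz": -0.8, "ax": -0.1, "ay": 0, "az": -0.1},
  {"tx": 0.5, "ty": -0.5, "tz": -0.8, "ax": -0.1, "ay": 0, "az": 0},
  {"tx": 0.5, "ty": -0.5, "tz": 0, "ax": 0, "ay": 0, "az": -0.1},
])

```text
clock: 0.72
eef_pos: [266.3, -499.2, 288.4]
tcp_rot: [2.968, 0.322, 0.881]
contact_force: [0.8, -0.4, -0.5]
opening: 1.006
grasp_force: 0.0
```

```bash
python3 - <<'E'
from plan import *
from scipy.optimize import least_squares
np.set_printoptions(precision=3,suppress=True,linewidth=150)
s=r.sense(); q=s['qpos']; print(q,s['eef_pos'],s['tcp_rot'])
q0=np.array([-1.13241441,.35356999,1.63402552,0,1.15521742,-.0024]);p0=np.array([266.477,-564.873,218.757])
f=lambda x: np.r_[ffk(q0,*x)[0]-p0, ffk(q,*x)[0]-s['eef_pos']]
x=least_squares(lambda x:np.r_[f(x),1e-3*(x-[510,487,290,340,0,0])],[510,487,290,340,0,0]).x; print(x,f(x))
print((ffk(q,*x)[1].inv()*Ro.from_euler('xyz',s['tcp_rot'])).magnitude())
E
```

```text
[-0.917  0.067  1.892 -0.329  0.959 -0.096] [ 266.333 -499.242  288.389] [2.968 0.322 0.881]Traceback (most recent call last):
  File "<stdin>", line 7, in <module>
    return func(*args, **kwargs)
    vector_fun = VectorFunction(
        fun_wrapped,
    ...<6 lines>...
        workers=workers
    )
    self._update_fun()
    ~~~~~~~~~~~~~~~~^^
    self.f = self.fun_wrapped(xp_copy(self.x))
             ~~~~~~~~~~~~~~~~^^^^^^^^^^^^^^^^^
    return np.atleast_1d(self.fun(x))
                         ~~~~~~~~^^^
    return self.f(x, *self.args, **self.kwargs)
           ~~~~~~^^^^^^^^^^^^^^^^^^^^^^^^^^^^^^
  File "<stdin>", line 7, in <lambda>
  File "<stdin>", line 6, in <lambda>
  File "plan.py", line 26, in ffk
    s=q[1]+q[2]; R=Ro.from_euler('ZYZYZZ',[q[0],s,q[3],q[4],q[5],np.pi/2])
                   ~~~~~~~~~~~~~^^^^^^^^^^^^^^^^^^^^^^^^^^^^^^^^^^^^^^^^^^
  File "scipy/spatial/transform/_rotation.pyx", line 1413, in scipy.spatial.transform._rotation.Rotation.from_euler
ValueError: Expected axis specification to be a non-empty string of upto 3 characters, got ZYZYZZ
```

```bash
sed -i "s/R=Ro.from_euler('ZYZYZZ',\[q\[0\],s,q\[3\],q\[4\],q\[5\],np.pi\/2\])/R=Ro.from_euler('ZYZ',[q[0],s,q[3]])*Ro.from_euler('YZ',[q[4],q[5]+np.pi\/2])/" plan.py
python3 - <<'E'
from plan import *
from scipy.optimize import least_squares
np.set_printoptions(precision=3,suppress=True,linewidth=150)
s=r.sense(); q=s['qpos']
q0=np.array([-1.13241441,.35356999,1.63402552,0,1.15521742,-.0024]);p0=np.array([266.477,-564.873,218.757])
f=lambda x: np.r_[ffk(q0,*x)[0]-p0, ffk(q,*x)[0]-s['eef_pos']]
x=least_squares(lambda x:np.r_[f(x),1e-2*(x-[510,487,290,340,0,0])*[1,1,1,1,5,5]],[510,487,290,340,0,0]).x; print(x,f(x))
print((ffk(q,*x)[1].inv()*Ro.from_euler('xyz',s['tcp_rot'])).magnitude())
p=END-25*H0; hf=np.array([-.05,-1,0]); k=dict(zip(('L1','L2','h','T'),x))
for az,el in((-60,-45),(-60,-50),(-60,-55),(-50,-50)):
  z=zdir(az,el); R=frame(z,-H0); a=np.arccos(z@H0)
  Rf=frame(np.array([-np.cos(a)*.05,-np.cos(a),-np.sin(a)]),-hf)
  print(az,el,ik(p-14*z,R,**k),'pre',ik(p-94*z,R,**k),'lift',ik(p-14*z+[0,0,130],R,**k),'fin',ik(np.array([471,70,35]),Rf,**k))
E
```

```text
[557.918 479.401 241.596 349.398  -5.435   2.635] [-1.346 -0.674  0.358 -0.115 -0.056 -0.353]
3.669750010031712e-16
-60 -45 [ 0.002  0.183  2.312 -1.34   0.681  0.598] pre [ 0.136  0.041  2.304 -1.118  0.816  0.434] lift [ 0.002 -0.02   2.169 -0.993  0.821  0.129] fin [-0.106  0.369  2.183  0.566  0.691 -0.515]
-60 -50 [-0.048  0.162  2.27  -1.16   0.631  0.381] pre [ 0.066  0.02   2.253 -0.962  0.78   0.229] lift [-0.048 -0.022  2.118 -0.837  0.815 -0.045] fin [-0.166  0.394  2.184  0.675  0.738 -0.662]
-60 -55 [-0.099  0.151  2.224 -0.958  0.606  0.147] pre [-0.004  0.012  2.198 -0.796  0.767  0.02 ] lift [-0.099 -0.015  2.066 -0.683  0.83  -0.213] fin [-0.223  0.424  2.183  0.764  0.794 -0.79 ]
-50 -50 [-0.116  0.113  2.33  -1.275  0.48   0.381] pre [-0.01  -0.056  2.326 -0.995  0.621  0.141] lift [-0.116 -0.08   2.172 -0.797  0.665 -0.181] fin [-0.169  0.395  2.184  0.68   0.741 -0.67 ]
```

```bash
cat >> plan.py <<'E'
ZG=zdir(-60,-52); RG=frame(ZG,-H0); PG=END-25*H0
E
python3 - <<'E'
from plan import *
np.set_printoptions(precision=3,suppress=True,linewidth=150)
pre=PG-94*ZG; print(pre,PG-13*ZG); go(pre+[0,0,30],RG)
s=r.sense();k=dict(L1=557.9,L2=479.4,h=241.6,T=349.4)
print('turned',ik(s['eef_pos'],RG,**k), 'mid',ik((s['eef_pos']+pre)/2,RG,**k),ik(pre+[0,0,30],RG,**k))
E
```

```text
[ 489.861 -171.686  224.415] [ 514.796 -214.873  160.586]
TURN 7 x [-0.038 -0.018 -0.099]  total deg 67.6
SHIFT (after turn) 15 x [ 0.421  0.951 -0.211]  mm [157.9 356.7 -79.1]  before-turn axes [ 1.028 -0.052 -0.26 ]
turned [-1.101 -0.124  2.199  0.084  0.406 -1.687] mid [-0.504 -0.169  2.313 -0.702  0.516 -0.489] [ 0.038 -0.025  2.193 -0.838  0.822  0.062]
```

>>> step_arm([
  {"tx": 0, "ty": 0, "tz": 0, "ax": -0.038, "ay": -0.018, "az": -0.099},
  {"tx": 0, "ty": 0, "tz": 0, "ax": -0.038, "ay": -0.018, "az": -0.099},
  {"tx": 0, "ty": 0, "tz": 0, "ax": -0.038, "ay": -0.018, "az": -0.099},
  {"tx": 0, "ty": 0, "tz": 0, "ax": -0.038, "ay": -0.018, "az": -0.099},
  {"tx": 0, "ty": 0, "tz": 0, "ax": -0.038, "ay": -0.018, "az": -0.099},
])

```text
clock: 1.35
eef_pos: [267.0, -500.6, 287.0]
tcp_rot: [3.043, 0.583, 1.719]
contact_force: [-0.4, 0.5, 0.1]
opening: 1.003
grasp_force: 0.0
```

>>> step_arm([
  {"tx": 0, "ty": 0, "tz": 0, "ax": -0.038, "ay": -0.018, "az": -0.099},
  {"tx": 0, "ty": 0, "tz": 0, "ax": -0.038, "ay": -0.018, "az": -0.099},
  {"tx": 0, "ty": 0, "tz": 0, "ax": 0, "ay": 0, "az": 0},
])

```text
clock: 1.72
eef_pos: [266.7, -499.8, 285.8]
tcp_rot: [3.113, 0.637, 2.007]
contact_force: [-0.0, 0.6, -0.1]
opening: 1.002
grasp_force: 0.0
```

>>> step_arm([
  {"tx": 0.421, "ty": 0.951, "tz": -0.211, "ax": 0, "ay": 0, "az": 0},
  {"tx": 0.421, "ty": 0.951, "tz": -0.211, "ax": 0, "ay": 0, "az": 0},
  {"tx": 0.421, "ty": 0.951, "tz": -0.211, "ax": 0, "ay": 0, "az": 0},
  {"tx": 0.421, "ty": 0.951, "tz": -0.211, "ax": 0, "ay": 0, "az": 0},
  {"tx": 0.421, "ty": 0.951, "tz": -0.211, "ax": 0, "ay": 0, "az": 0},
])

```text
clock: 2.35
eef_pos: [349.7, -395.3, 279.3]
tcp_rot: [3.111, 0.639, 2.004]
contact_force: [-0.2, -0.5, 0.7]
opening: 0.998
grasp_force: 0.0
```

>>> step_arm([
  {"tx": 0.421, "ty": 0.951, "tz": -0.211, "ax": 0, "ay": 0, "az": 0},
  {"tx": 0.421, "ty": 0.951, "tz": -0.211, "ax": 0, "ay": 0, "az": 0},
  {"tx": 0.421, "ty": 0.951, "tz": -0.211, "ax": 0, "ay": 0, "az": 0},
  {"tx": 0.421, "ty": 0.951, "tz": -0.211, "ax": 0, "ay": 0, "az": 0},
  {"tx": 0.421, "ty": 0.951, "tz": -0.211, "ax": 0, "ay": 0, "az": 0},
])

```text
clock: 2.98
eef_pos: [431.5, -290.7, 272.1]
tcp_rot: [3.11, 0.64, 2.003]
contact_force: [1.8, -0.9, 0.4]
opening: 1.0
grasp_force: 0.0
```

>>> step_arm([
  {"tx": 0.421, "ty": 0.951, "tz": -0.211, "ax": 0, "ay": 0, "az": 0},
  {"tx": 0.421, "ty": 0.951, "tz": -0.211, "ax": 0, "ay": 0, "az": 0},
  {"tx": 0.421, "ty": 0.951, "tz": -0.211, "ax": 0, "ay": 0, "az": 0},
  {"tx": 0, "ty": 0, "tz": 0, "ax": 0, "ay": 0, "az": 0},
  {"tx": 0, "ty": 0, "tz": 0, "ax": 0, "ay": 0, "az": 0},
])

```text
clock: 3.6
eef_pos: [479.0, -228.6, 267.0]
tcp_rot: [3.113, 0.639, 2.008]
contact_force: [0.2, 0.5, 0.3]
opening: 0.996
grasp_force: 0.0
```

```bash
python3 - <<'E'
from plan import *
np.set_printoptions(precision=3,suppress=True,linewidth=150)
print(r.sense()['qpos'],r.sense()['eef_pos']); go(PG-94*ZG,RG)
E
```

```text
[-0.113 -0.012  2.138 -0.774  0.783 -0.06 ] [ 479.024 -228.625  267.026]
TURN 1 x [-0.015 -0.015 -0.041]  total deg 4.2
SHIFT (after turn) 3 x [0.813 0.501 0.087]  mm [61.  37.6  6.6]  before-turn axes [0.842 0.45  0.096]
```

>>> step_arm([
  {"tx": 0, "ty": 0, "tz": 0, "ax": -0.015, "ay": -0.015, "az": -0.041},
  {"tx": 0.813, "ty": 0.501, "tz": 0.087, "ax": 0, "ay": 0, "az": 0},
  {"tx": 0.813, "ty": 0.501, "tz": 0.087, "ax": 0, "ay": 0, "az": 0},
  {"tx": 0.813, "ty": 0.501, "tz": 0.087, "ax": 0, "ay": 0, "az": 0},
  {"tx": 0, "ty": 0, "tz": 0, "ax": 0, "ay": 0, "az": 0},
])

```text
clock: 4.22
eef_pos: [489.2, -171.5, 223.7]
tcp_rot: [3.14, 0.662, 2.091]
contact_force: [-0.0, 0.2, 0.2]
opening: 1.0
grasp_force: 0.0
```

```bash
python3 - <<'E'
from plan import *
np.set_printoptions(precision=3,suppress=True,linewidth=150)
print(r.sense()['qpos'],r.sense()['eef_pos']); go(PG-13*ZG,RG)
a,_=grab('side'); b,_=grab('top')
save(np.vstack([cv2.resize(a[130:250,260:420],None,fx=3,fy=2.5*1.0,interpolation=3)[:300],cv2.resize(b[205:295,310:440],(480,290),interpolation=3)]),'pre')
E
```

```text
[ 0.042  0.061  2.194 -0.901  0.768  0.154] [ 489.226 -171.466  223.715]
TURN 1 x [-0.    -0.001  0.001]  total deg 0.1
SHIFT (after turn) 4 x [-0.008  0.004  0.808]  mm [-0.8  0.4 80.8]  before-turn axes [-0.009  0.005  0.808]
```

View pics/pre.png

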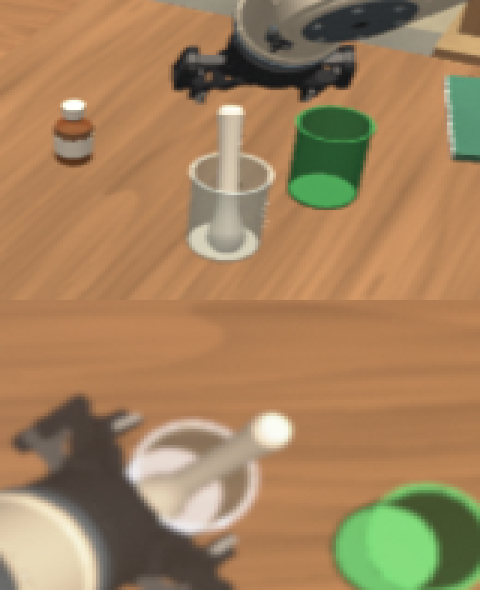

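The pre-grasp pictures show the open fingers straddling the pestle (crop handle end at (230,112) side, (272,430) top). The green cup is clear to the right, so I go in.

>>> step_arm([
  {"tx": -0.006, "ty": 0.003, "tz": 0.646, "ax": 0, "ay": 0, "az": 0},
  {"tx": -0.006, "ty": 0.003, "tz": 0.646, "ax": 0, "ay": 0, "az": 0},
  {"tx": -0.006, "ty": 0.003, "tz": 0.646, "ax": 0, "ay": 0, "az": 0},
  {"tx": -0.006, "ty": 0.003, "tz": 0.646, "ax": 0, "ay": 0, "az": 0},
  {"tx": -0.006, "ty": 0.003, "tz": 0.646, "ax": 0, "ay": 0, "az": 0},
])

```text
clock: 4.95
eef_pos: [515.4, -215.6, 159.8]
tcp_rot: [3.14, 0.662, 2.091]
contact_force: [0.0, -0.1, -0.1]
opening: 1.0
grasp_force: 0.0
```

>>> step_arm([
  {"tx": 0, "ty": 0, "tz": 0, "ax": 0, "ay": 0, "az": 0},
  {"tx": 0, "ty": 0, "tz": 0, "ax": 0, "ay": 0, "az": 0},
  {"tx": 0, "ty": 0, "tz": 0, "ax": 0, "ay": 0, "az": 0},
  {"tx": 0, "ty": 0, "tz": 0, "ax": 0, "ay": 0, "az": 0},
], gripper=0.4, newtons=20)

```text
clock: 5.45
eef_pos: [515.5, -214.5, 161.6]
tcp_rot: [3.138, 0.663, 2.091]
contact_force: [-0.8, -1.0, 0.6]
opening: 0.401
grasp_force: 0.0
```

```bash
python3 - <<'E'
from plan import *
np.set_printoptions(precision=3,suppress=True,linewidth=150)
s=r.sense();print(s['eef_pos'],s['opening'],s['contact_force']); go(PG-13*ZG,RG)
a,_=grab('side'); b,_=grab('top')
save(np.vstack([cv2.resize(a[140:240,290:390],(500,300),interpolation=3),cv2.resize(b[215:295,320:420],(500,300),interpolation=3)]),'g1')
E
```

```text
[ 515.509 -214.474  161.592] 0.40085149761648653 [-0.8   -1.041  0.607]
TURN 1 x [ 0.001 -0.     0.001]  total deg 0.1
SHIFT (after turn) 1 x [ 0.025 -0.033  0.031]  mm [ 0.6 -0.8  0.8]  before-turn axes [ 0.025 -0.033  0.031]
```

View pics/g1.png

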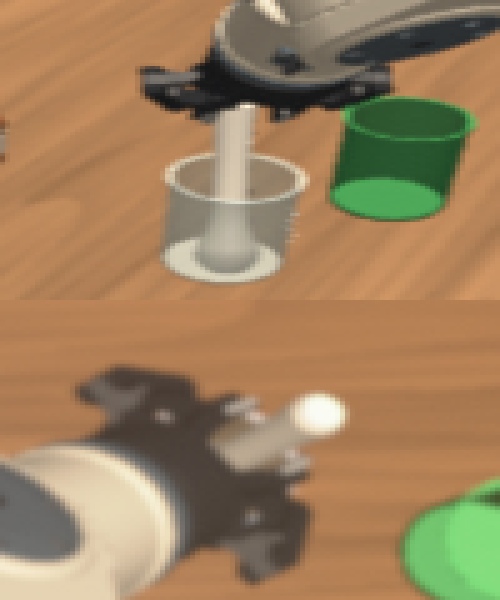

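The fingers sit on both sides of the handle (top crop tips at (240,405) and (295,462)), centred. Close.

>>> step_arm([
  {"tx": 0, "ty": 0, "tz": 0.03, "ax": 0, "ay": 0, "az": 0},
  {"tx": 0, "ty": 0, "tz": 0, "ax": 0, "ay": 0, "az": 0},
  {"tx": 0, "ty": 0, "tz": 0, "ax": 0, "ay": 0, "az": 0},
  {"tx": 0, "ty": 0, "tz": 0, "ax": 0, "ay": 0, "az": 0},
], gripper=0, newtons=20)

```text
clock: 6.05
eef_pos: [515.5, -215.1, 160.5]
tcp_rot: [3.139, 0.662, 2.091]
contact_force: [0.2, 0.0, -0.4]
opening: 0.003
grasp_force: 0.0
```

>>> step_arm([
  {"tx": 0, "ty": 0, "tz": 0, "ax": 0, "ay": 0, "az": 0},
  {"tx": 0, "ty": 0, "tz": 0, "ax": 0, "ay": 0, "az": 0},
], gripper=0, newtons=90)

```text
clock: 6.3
eef_pos: [515.6, -215.1, 160.6]
tcp_rot: [3.139, 0.662, 2.091]
contact_force: [0.2, -0.4, 0.4]
opening: 0.001
grasp_force: 0.0
```

```bash
python3 - <<'E'
from plan import *
np.set_printoptions(precision=3,suppress=True,linewidth=150)
R=Ro.from_euler('xyz',r.sense()['tcp_rot']); print('along pestle 50mm:',R.inv().apply(50*H0)/25,'up 25',R.inv().apply([0,0,25])/25)
E
```

```text
along pestle 50mm: [-1.781 -0.002 -0.91 ] up 25 [-0.615  0.002 -0.789]
```

```bash
python3 - <<'E'
from plan import *
np.set_printoptions(precision=1,suppress=True,linewidth=150)
a,_=grab('side'); b,d=grab('top')
save(np.vstack([cv2.resize(a[150:230,295:375],(480,300),interpolation=3),cv2.resize(b[225:285,335:415],(480,300),interpolation=3)]),'g2')
P=cloud('top',d)
q=P[238:252,376:392]; c=b[238:252,376:392]; k=q[c.min(2)>195]; print(k.mean(0),k.max(0),k.min(0))
s=r.sense(); z=Ro.from_euler('xyz',s['tcp_rot']).as_matrix()[:,2]; print('tip',s['eef_pos']+25*z)
E
```

```text
[ 524.4 -231.6  169.8] [ 534.  -222.7  175.1] [ 514.9 -240.8  164.8]
tip [ 523.2 -228.4  140.8]
```

View pics/g2.png

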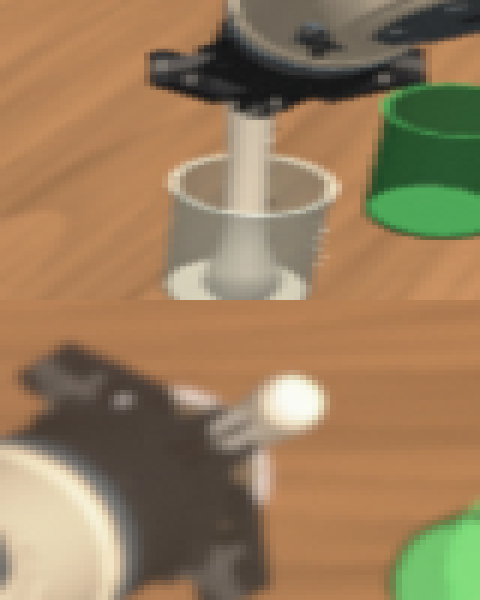

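The fingers are shut (tips at about (235,425) in the top crop) on the near side of the pestle, which has not moved. I measure where the tips really are.

```bash
python3 - <<'E'
from plan import *
np.set_printoptions(precision=0,suppress=True,linewidth=170)
im,d=load('top');P=cloud('top',d)
for v in range(243,257,1):
    print(v,[(u,*P[v,u].round(0).astype(int).tolist(),int(im[v,u].mean())) for u in range(366,386,3)])
s=r.sense();R=Ro.from_euler('xyz',s['tcp_rot']); 
def px(n,p):
    c=eyes.camera_info(n);K=np.array(c['intrinsics']);T=np.array(c['cam_to_world']);q=T[:3,:3].T@(p-T[:3,3]);return K[0,0]*q[0]/-q[2]+K[0,2],K[1,1]*-q[1]/-q[2]+K[1,2]
for n in('top','side'):
  for t in(0,6,13,25): print(n,t,px(n,s['eef_pos']+t*R.as_matrix()[:,2]), 'pestle end',px(n,END),px(n,END-90*H0),px(n,END-160*H0))
E
```

```text
243 [(366, 539, -202, 114, 191), (369, 557, -230, -3, 154), (372, 557, -239, -4, 128), (375, 556, -246, 1, 127), (378, 530, -220, 167, 170), (381, 528, -225, 174, 242), (384, 529, -233, 170, 248)]
244 [(366, 538, -203, 108, 196), (369, 538, -210, 105, 182), (372, 553, -237, 1, 132), (375, 531, -217, 145, 129), (378, 527, -219, 170, 182), (381, 526, -226, 172, 243), (384, 526, -233, 172, 248)]
245 [(366, 536, -203, 107, 167), (369, 534, -209, 113, 183), (372, 551, -238, -2, 134), (375, 528, -216, 149, 134), (378, 525, -220, 167, 185), (381, 524, -226, 171, 242), (384, 524, -233, 168, 248)]
246 [(366, 534, -204, 98, 127), (369, 521, -195, 189, 147), (372, 532, -216, 113, 122), (375, 526, -216, 151, 145), (378, 523, -220, 165, 181), (381, 522, -225, 172, 238), (384, 522, -232, 170, 248)]
247 [(366, 534, -206, 86, 99), (369, 518, -194, 192, 100), (372, 519, -203, 180, 120), (375, 520, -211, 175, 157), (378, 521, -219, 166, 175), (381, 520, -226, 166, 233), (384, 519, -232, 173, 247)]
248 [(366, 513, -183, 215, 79), (369, 515, -193, 198, 77), (372, 515, -200, 193, 144), (375, 516, -209, 1
[... 3145 characters left out ...]
 np.float64(171.26510292095)) (np.float64(335.7939036590195), np.float64(201.2008076981615)) (np.float64(335.2351027550641), np.float64(223.74003171838385))
side 13 (np.float64(336.1148545622976), np.float64(179.6068207361504)) pestle end (np.float64(336.53608089081075), np.float64(171.26510292095)) (np.float64(335.7939036590195), np.float64(201.2008076981615)) (np.float64(335.2351027550641), np.float64(223.74003171838385))
side 25 (np.float64(335.54697398139973), np.float64(180.84236719574326)) pestle end (np.float64(336.53608089081075), np.float64(171.26510292095)) (np.float64(335.7939036590195), np.float64(201.2008076981615)) (np.float64(335.2351027550641), np.float64(223.74003171838385))
```

```bash
python3 - <<'E'
from plan import *
np.set_printoptions(precision=1,suppress=True,linewidth=170)
s=r.sense();R=Ro.from_euler('xyz',s['tcp_rot'])
for n in('top','side'):
    im,d=load(n);P=cloud(n,d); q=R.inv().apply((P-s['eef_pos']).reshape(-1,3)); c=im.reshape(-1,3).astype(int)
    sat=c.max(1)-c.min(1); u=np.arange(len(q))%560; v=np.arange(len(q))//560
    m=(np.abs(q[:,0])<30)&(np.abs(q[:,1])<60)&(q[:,2]>-60)&(q[:,2]<40)
    for k in np.nonzero(m)[0]:
        if q[k,2]>-22 : print(n,u[k],v[k],q[k].round(0).astype(int).tolist(),c[k].tolist()) if (n=='side' or abs(q[k,1])<25) and (u[k]+v[k])%2==0 else 0
E
```

```text
top 382 240 [-24, 10, 4] [222, 201, 170]
top 384 240 [-25, 8, 11] [225, 211, 177]
top 379 241 [-16, 12, 6] [192, 159, 128]
top 381 241 [-22, 10, 2] [232, 224, 196]
top 383 241 [-22, 7, 11] [246, 246, 230]
top 385 241 [-26, 5, 12] [240, 238, 214]
top 378 242 [-14, 12, 3] [183, 153, 125]
top 380 242 [-17, 9, 6] [229, 216, 188]
top 382 242 [-21, 7, 5] [249, 250, 238]
top 384 242 [-26, 4, 4] [250, 251, 241]
top 386 242 [-26, 2, 14] [244, 244, 224]
top 377 243 [-9, 11, 6] [170, 141, 115]
top 379 243 [-17, 8, -3] [224, 204, 176]
top 381 243 [-21, 6, -2] [247, 246, 233]
top 383 243 [-22, 4, 6] [250, 251, 243]
top 385 243 [-25, 1, 8] [250, 252, 242]
top 387 243 [-26, -1, 13] [242, 242, 220]
top 376 244 [-5, 11, 7] [161, 133, 107]
top 378 244 [-13, 8, -1] [205, 183, 158]
top 380 244 [-18, 5, -4] [242, 232, 213]
top 382 244 [-21, 3, 0] [250, 251, 243]
top 384 244 [-23, 0, 4] [250, 251, 243]
top 386 244 [-24, -2, 10] [250, 252, 242]
top 369 245 [26, 19, 40] [202, 181, 167]
top 375 245 [1, 10, 13] [162, 133, 108]
top 377 245 [-6, 8, 6] [173, 155, 133]
top 379 245 [-12, 5, 2] [234, 220, 190]
top 
[... 2905 characters left out ...]
8 186 [19, -5, 17] [204, 189, 167]
side 333 187 [20, 9, 23] [168, 152, 131]
side 335 187 [21, 4, 17] [200, 185, 163]
side 337 187 [20, -3, 21] [211, 195, 173]
side 339 187 [20, -9, 22] [200, 186, 163]
side 332 188 [21, 11, 27] [168, 133, 102]
side 334 188 [23, 6, 22] [187, 174, 153]
side 336 188 [25, 1, 16] [210, 195, 172]
side 338 188 [24, -5, 20] [203, 188, 166]
side 333 189 [27, 10, 19] [171, 153, 132]
side 335 189 [28, 4, 15] [202, 187, 165]
side 337 189 [26, -3, 22] [212, 196, 173]
side 339 189 [24, -10, 29] [184, 167, 144]
side 332 190 [27, 11, 31] [179, 146, 114]
side 334 190 [28, 6, 27] [188, 174, 154]
side 336 190 [30, 1, 21] [211, 196, 172]
side 338 190 [29, -6, 25] [204, 188, 166]
```

>>> step_arm([
  {"tx": 0, "ty": 0, "tz": 0, "ax": 0, "ay": 0, "az": 0},
  {"tx": 0, "ty": 0, "tz": 0, "ax": 0, "ay": 0, "az": 0},
  {"tx": 0, "ty": 0, "tz": 0, "ax": 0, "ay": 0, "az": 0},
  {"tx": 0, "ty": 0, "tz": 0, "ax": 0, "ay": 0, "az": 0},
], gripper=0.7, newtons=20)

```text
clock: 6.9
eef_pos: [515.6, -215.1, 160.6]
tcp_rot: [3.139, 0.662, 2.091]
contact_force: [-0.5, -0.4, 0.1]
opening: 0.703
grasp_force: 0.0
```

```bash
cat > tips.py <<'E'
from plan import *
np.set_printoptions(precision=1,suppress=True,linewidth=170)
s=r.sense();R=Ro.from_euler('xyz',s['tcp_rot'])
for n in('top','side'):
    im,d=grab(n);P=cloud(n,d); q=R.inv().apply((P-s['eef_pos']).reshape(-1,3)); c=im.reshape(-1,3).astype(int)
    sat=c.max(1)-c.min(1)
    m=(np.abs(q[:,0])<45)&(np.abs(q[:,1])<75)&(q[:,2]>-90)&(q[:,2]<45)&(sat<30)&(c.max(1)<175)
    g=q[m]; print(n,len(g))
    for t in range(-90,45,6):
        k=g[(g[:,2]>=t)&(g[:,2]<t+6)]
        if len(k)>2: print('  t',t,len(k),'y',np.percentile(k[:,1],[2,25,50,75,98]),'x',np.percentile(k[:,0],[5,95]))
E
python3 tips.py
```

```text
top 270
  t -90 55 y [-58.  -31.    1.1  33.4  59. ] x [-16.3  -0.7]
  t -84 28 y [-58.5 -35.5 -27.   42.   59.3] x [-15.3  -1.7]
  t -78 71 y [-56.8 -46.5 -35.6  49.2  57.6] x [-11.7   7.4]
  t -72 68 y [-49.7 -39.  -30.8  40.9  48.9] x [-11.7   7.5]
  t -66 14 y [-42.  -37.1 -31.1  36.6  44.7] x [-13.1  -6.4]
  t -60 8 y [-33.6 -31.2   1.   32.8  35.7] x [-11.2  -8.2]
  t -54 7 y [-34.8  -0.7  33.2  34.4  36.7] x [-11.3  -9.5]
  t -48 5 y [-39.7 -38.2 -34.5  31.1  32.8] x [-10.6  -3.1]
  t -42 8 y [-39.   14.2  34.   38.8  40.6] x [-10.7  -3.3]
  t -36 3 y [-37.6 -36.8 -35.9   1.4  35.6] x [-6.9 -5.8]
side 157
  t -90 23 y [-60.1 -26.   31.6  33.8  59.4] x [ 6.6 19.8]
  t -84 19 y [-60.6 -51.  -23.1  27.8  36. ] x [ 5.8 20.4]
  t -78 26 y [-59.  -50.4  36.5  50.2  58.2] x [-1.2 15.7]
  t -72 50 y [-53.6 -45.2  35.   42.1  48.1] x [-4.6 15.8]
  t -66 14 y [-46.6 -34.2  37.4  41.2  46.4] x [ 4.1 16.6]
  t -54 4 y [-33.9 -31.9 -30.2 -13.9  28.3] x [13.2 14.7]
  t -48 5 y [-32.5 -30.2  34.5  37.1  42. ] x [10.9 14.4]
  t -42 4 y [-33.9 -30.2   2.5  34.4  36. ] x [ 9.6 15. ]
  t -36 7 y [-37.1 -30.5 -29.3   4.7  40.9] x [ 6.6 14.3]
```

>>> step_arm([
  {"tx": 0, "ty": 0, "tz": 0.5, "ax": 0, "ay": 0, "az": 0},
  {"tx": 0, "ty": 0, "tz": 0.5, "ax": 0, "ay": 0, "az": 0},
  {"tx": 0, "ty": 0, "tz": 0.5, "ax": 0, "ay": 0, "az": 0},
  {"tx": 0, "ty": 0, "tz": 0, "ax": 0, "ay": 0, "az": 0},
], gripper=0.7, newtons=20)

```text
clock: 7.5
eef_pos: [526.6, -235.6, 129.6]
tcp_rot: [3.141, 0.661, 2.092]
contact_force: [-0.2, -0.0, -0.9]
opening: 0.7
grasp_force: 0.0
```

>>> step_arm([
  {"tx": 0, "ty": 0, "tz": 0, "ax": 0, "ay": 0, "az": 0},
  {"tx": 0, "ty": 0, "tz": 0, "ax": 0, "ay": 0, "az": 0},
  {"tx": 0, "ty": 0, "tz": 0, "ax": 0, "ay": 0, "az": 0},
  {"tx": 0, "ty": 0, "tz": 0, "ax": 0, "ay": 0, "az": 0},
  {"tx": 0, "ty": 0, "tz": 0, "ax": 0, "ay": 0, "az": 0},
], gripper=0.1, newtons=20)

```text
clock: 8.12
eef_pos: [527.3, -235.0, 131.2]
tcp_rot: [3.138, 0.663, 2.091]
contact_force: [-0.4, -0.3, 0.2]
opening: 0.275
grasp_force: 19.6
```

```bash
python3 - <<'E'
from plan import *
a,_=grab('side'); b,d=grab('top')
save(np.vstack([cv2.resize(a[150:230,295:375],(480,300),interpolation=3),cv2.resize(b[225:285,335:415],(480,300),interpolation=3)]),'g3')
print(r.sense())
E
```

```text
{'clock': 8.225, 'qpos': array([-0.11383125,  0.29402657,  2.19001239, -1.2010158 ,  0.55809781,
        0.3903569 ]), 'qvel': array([ 0.00010429, -0.00019806, -0.00106605, -0.00102565, -0.00068755,
        0.00053772]), 'joint_efforts': array([-3.18210188e-02, -4.40141702e+01, -2.21770799e+01, -1.67447448e+00,
        1.29534334e+00, -3.87946435e-03]), 'eef_pos': array([ 527.28785474, -235.00687585,  131.17673979]), 'tcp_rot': array([3.1384195 , 0.6626371 , 2.09091884]), 'contact_force': array([-1.12272629,  0.46033068,  1.23394709]), 'wrist_torque': array([0.15778361, 0.10169289, 0.03676206]), 'grasp_force': 19.619818891369505, 'opening': 0.2832575869330953}
```

View pics/g3.png

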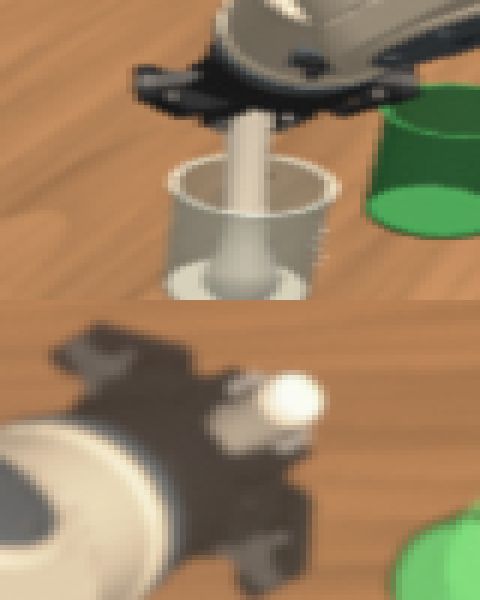

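Grasped: opening 0.28 × 85 = 24 mm, which matches the handle at x = 65. The side and top crops show the fingers either side of the handle just below the end (295,398). I grip harder and lift.

>>> step_arm([
  {"tx": 0, "ty": 0, "tz": 0, "ax": 0, "ay": 0, "az": 0},
  {"tx": 0, "ty": 0, "tz": 0, "ax": 0, "ay": 0, "az": 0},
  {"tx": 0, "ty": 0, "tz": 0, "ax": 0, "ay": 0, "az": 0},
], gripper=0, newtons=100)

```text
clock: 8.6
eef_pos: [527.4, -235.1, 131.3]
tcp_rot: [3.138, 0.663, 2.091]
contact_force: [-1.4, 0.2, 4.0]
opening: 0.246
grasp_force: 98.0
```

```bash
python3 - <<'E'
from plan import *
np.set_printoptions(precision=3,suppress=True,linewidth=150)
s=r.sense();R=Ro.from_euler('xyz',s['tcp_rot']); a=L(-60.5)
v=np.array([np.sin(L(12))*np.cos(a),np.sin(L(12))*np.sin(a),np.cos(L(12))])
print(R.inv().apply(v*133/10/25),s['grasp_force'],s['opening'])
E
```

```text
[-0.407  0.001 -0.342] 98.01173013285734 0.2457526790133267
```

>>> step_arm([
  {"tx": -0.2, "ty": 0, "tz": -0.17, "ax": 0, "ay": 0, "az": 0},
  {"tx": -0.2, "ty": 0, "tz": -0.17, "ax": 0, "ay": 0, "az": 0},
  {"tx": -0.2, "ty": 0, "tz": -0.17, "ax": 0, "ay": 0, "az": 0},
  {"tx": -0.2, "ty": 0, "tz": -0.17, "ax": 0, "ay": 0, "az": 0},
])

```text
clock: 9.1
eef_pos: [529.7, -239.8, 157.2]
tcp_rot: [3.139, 0.662, 2.091]
contact_force: [-0.7, -0.2, -2.3]
opening: 0.242
grasp_force: 98.2
```

>>> step_arm([
  {"tx": -0.4, "ty": 0, "tz": -0.34, "ax": 0, "ay": 0, "az": 0},
  {"tx": -0.4, "ty": 0, "tz": -0.34, "ax": 0, "ay": 0, "az": 0},
  {"tx": -0.4, "ty": 0, "tz": -0.34, "ax": 0, "ay": 0, "az": 0},
  {"tx": -0.4, "ty": 0, "tz": -0.34, "ax": 0, "ay": 0, "az": 0},
])

```text
clock: 9.6
eef_pos: [534.8, -249.0, 208.8]
tcp_rot: [3.139, 0.662, 2.091]
contact_force: [-0.4, -0.0, -1.1]
opening: 0.247
grasp_force: 98.2
```

>>> step_arm([
  {"tx": -0.4, "ty": 0, "tz": -0.34, "ax": 0, "ay": 0, "az": 0},
  {"tx": -0.4, "ty": 0, "tz": -0.34, "ax": 0, "ay": 0, "az": 0},
  {"tx": -0.4, "ty": 0, "tz": -0.34, "ax": 0, "ay": 0, "az": 0},
  {"tx": -0.4, "ty": 0, "tz": -0.34, "ax": 0, "ay": 0, "az": 0},
  {"tx": 0, "ty": 0, "tz": 0, "ax": 0, "ay": 0, "az": 0},
])

```text
clock: 10.22
eef_pos: [540.5, -258.4, 260.7]
tcp_rot: [3.137, 0.663, 2.089]
contact_force: [1.0, -0.3, -1.7]
opening: 0.241
grasp_force: 98.1
```

```bash
cat > pest.py <<'E'
from plan import *
np.set_printoptions(precision=1,suppress=True,linewidth=170)
def pestle(near=None,rad=200,zmin=-1e9):
    """fit line to white, unsaturated points in the tool neighbourhood, both views, tool frame"""
    s=r.sense();R=Ro.from_euler('xyz',s['tcp_rot']); out=[]
    for n in('top','side'):
        im,d=grab(n);P=cloud(n,d).reshape(-1,3);c=im.reshape(-1,3).astype(int); q=R.inv().apply(P-s['eef_pos'])
        ok=(c.max(1)-c.min(1)<55)&(c.max(1)>165)&(np.abs(q[:,1])<28)&(q[:,2]>-55)&(P[:,2]>zmin)&(np.linalg.norm(q,axis=1)<220)
        out.append((n,q[ok],P[ok]))
    return s,R,out
E
python3 - <<'E'
from pest import *
s,R,o=pestle(); print(s['eef_pos'])
for n,q,P in o:
    print(n,len(q))
    for x in range(-60,200,15):
        k=(q[:,0]>=x)&(q[:,0]<x+15)
        if k.sum()>2: print('  x',x,k.sum(),np.median(q[k],0),'world',np.median(P[k],0),'y',np.percentile(q[k,1],[5,95]))
im,d=load('top'); P=cloud('top',d); k=P[235:285,338:384].reshape(-1,3); k=k[(k[:,2]>104)&(k[:,2]<114)]; print('rim',cv2.minEnclosingCircle(k[:,:2].astype(np.float32)))
E
```

```text
[ 540.5 -258.4  260.7]
top 175
  x -30 84 [-21.1   0.6 -32.6] world [ 539.3 -255.5  299.1] y [-8.8 10.5]
  x -15 74 [-10.   -0.3 -33.8] world [ 532.2 -245.5  293.3] y [-13.9  14.7]
  x 0 17 [  4.   -0.9 -28.7] world [ 528.7 -240.9  281.7] y [-6.   4.9]
side 491
  x -15 10 [ -3.8  -5.5 -30.4] world [ 527.1 -248.2  287.4] y [-8.8 -1.5]
  x 0 37 [  8.1  -2.5 -25.2] world [ 528.5 -240.9  276.6] y [-9.9  5.1]
  x 15 45 [ 22.5   1.5 -16.2] world [ 527.4 -233.1  260.4] y [-7.1 10. ]
  x 30 43 [37.1  1.6 -7.9] world [ 524.8 -228.3  243.9] y [-7.5  9.3]
  x 45 41 [52.9  0.7  0.6] world [ 519.5 -222.   228. ] y [-8.4  8.9]
  x 60 42 [67.5  0.4  7.7] world [ 515.9 -215.   213.3] y [-8.7  8.5]
  x 75 42 [82.3  0.2 14.9] world [ 513.1 -209.6  197.3] y [-9.4  8.8]
  x 90 48 [98.2  2.1 21.8] world [ 510.3 -202.1  182.6] y [-10.1  10.7]
  x 105 62 [113.6   2.7  26.4] world [ 505.1 -194.   169.4] y [-13.   15.9]
  x 120 79 [129.3   2.9  31.5] world [ 503.1 -187.4  156.1] y [-16.3  18.4]
  x 135 15 [136.9   5.5  37.3] world [ 502.8 -183.3  147. ] y [-10.2  25. ]
  x 150 6 [158.7  16.2 126.6] world [ 531.8 -209.1   63.3] y [ 1.1 24.6]
  x 180 19 [185.1  -5.1  47.5] world [ 475.7 -154.8  108.5] y [-24.3  19.5]
rim ((0.0, 0.0), 0.0)
```

```bash
cat >> pest.py <<'E'
KK=dict(L1=557.9,L2=479.4,h=241.6,T=349.4)
TH=L(27.3); T0=-19.
dt=np.array([np.cos(TH),0,np.sin(TH)]); HEADT=np.array([0,0,T0])+135*dt
u=np.array([.049,.9988,0]); sl=.044
dw=u*np.cos(sl)+[0,0,np.sin(sl)]; yw=np.cross([0,0,-1],u)  # placeholder sign fixed below
ew=np.array([0,0,-1.])+0; ew=ew-dw*(ew@dw); ew/=np.linalg.norm(ew)
et=np.array([-np.sin(TH),0,np.cos(TH)])
A=np.c_[dt,np.cross(et,dt),et]; B=np.c_[dw,np.cross(ew,dw),ew]; RF=Ro.from_matrix(B@A.T)
OUT=np.array([478.5,201.,0])
def tcp(head,R=RF): return np.array(head)-R.apply(HEADT)
E
python3 - <<'E'
from pest import *
np.set_printoptions(precision=3,suppress=True,linewidth=170)
print(RF.as_matrix())
s=r.sense();R=Ro.from_euler('xyz',s['tcp_rot']); p=s['eef_pos']; print('head now',p+R.apply(HEADT))
w1=p+[0,0,30]; w2=tcp([478.5-10,125,110]); w3=tcp([478.5,201,60]);w4=tcp([478.5,201,23])
for w,RR in((p,R),(w2,R),(w2,RF),(w3,RF),(w4,RF)): print(w,ik(w,RR,**KK))
go(w2,RF)
print('shift in current axes to w1+', R.inv().apply([0,0,30])/25, 'then', R.inv().apply(w2+[0,0,60]-w1)/25/14)
E
```

```text
[[ 0.043  0.999  0.024]
 [ 0.867 -0.049  0.497]
 [ 0.497 -0.    -0.868]]
head now [ 505.939 -198.886  151.631]
[ 539.737 -258.166  259.226] [-0.166  0.068  2.085 -0.818  0.707 -0.123]
[462.354  -0.27   87.578] [ 0.482  0.287  2.324 -1.021  0.804  0.797]
[462.354  -0.27   87.578] [-0.366  0.345  2.128  0.622  0.947 -0.758]
[472.354  75.73   37.578] [-0.208  0.418  2.181  0.762  0.792 -0.773]
[472.354  75.73    0.578] [-0.208  0.49   2.195  0.825  0.732 -0.861]
TURN 8 x [0.004 0.091 0.048]  total deg 74.3
SHIFT (after turn) 12 x [ 0.449 -0.3    0.917]  mm [134.8 -89.9 275.1]  before-turn axes [ 1.041  0.203 -0.086]
shift in current axes to w1+ [-0.738  0.003 -0.946] then [ 0.84   0.175 -0.141]
```

>>> step_arm([
  {"tx": -0.37, "ty": 0, "tz": -0.47, "ax": 0, "ay": 0, "az": 0},
  {"tx": -0.37, "ty": 0, "tz": -0.47, "ax": 0, "ay": 0, "az": 0},
  {"tx": 0, "ty": 0, "tz": 0, "ax": 0.003, "ay": 0.061, "az": 0.032},
  {"tx": 0, "ty": 0, "tz": 0, "ax": 0.003, "ay": 0.061, "az": 0.032},
  {"tx": 0, "ty": 0, "tz": 0, "ax": 0.003, "ay": 0.061, "az": 0.032},
])

```text
clock: 10.95
eef_pos: [540.3, -257.9, 289.9]
tcp_rot: [3.072, 0.366, 1.929]
contact_force: [-1.3, -0.9, -2.5]
opening: 0.247
grasp_force: 98.3
```

>>> step_arm([
  {"tx": 0, "ty": 0, "tz": 0, "ax": 0.003, "ay": 0.061, "az": 0.032},
  {"tx": 0, "ty": 0, "tz": 0, "ax": 0.003, "ay": 0.061, "az": 0.032},
  {"tx": 0, "ty": 0, "tz": 0, "ax": 0.003, "ay": 0.061, "az": 0.032},
  {"tx": 0, "ty": 0, "tz": 0, "ax": 0.003, "ay": 0.061, "az": 0.032},
  {"tx": 0, "ty": 0, "tz": 0, "ax": 0.003, "ay": 0.061, "az": 0.032},
])

```text
clock: 11.58
eef_pos: [540.3, -258.5, 289.8]
tcp_rot: [3.07, -0.131, 1.713]
contact_force: [-0.4, 0.3, -1.3]
opening: 0.247
grasp_force: 98.3
```

>>> step_arm([
  {"tx": 0, "ty": 0, "tz": 0, "ax": 0.003, "ay": 0.061, "az": 0.032},
  {"tx": 0, "ty": 0, "tz": 0, "ax": 0.003, "ay": 0.061, "az": 0.032},
  {"tx": 0, "ty": 0, "tz": 0, "ax": 0.003, "ay": 0.061, "az": 0.032},
  {"tx": 0, "ty": 0, "tz": 0, "ax": 0.003, "ay": 0.061, "az": 0.032},
  {"tx": 0, "ty": 0, "tz": 0, "ax": 0, "ay": 0, "az": 0},
])

```text
clock: 12.2
eef_pos: [539.7, -259.6, 287.9]
tcp_rot: [-3.127, -0.519, 1.513]
contact_force: [0.4, -0.5, -3.0]
opening: 0.244
grasp_force: 98.2
```

```bash
python3 - <<'E'
from pest import *
np.set_printoptions(precision=3,suppress=True,linewidth=170)
s=r.sense();print(s['qpos'],s['opening'],s['grasp_force']); go(tcp([468.5,125,110]),RF,maxmm=18)
E
```

```text
[-0.686  0.436  1.46   0.404  1.581 -0.697] 0.2439601613487602 98.15724845859222
TURN 1 x [-0.006  0.001 -0.005]  total deg 0.7
SHIFT (after turn) 17 x [ 0.287 -0.212  0.708]  mm [121.8 -90.  300.8]  before-turn axes [ 0.286 -0.207  0.709]
```

>>> step_arm([
  {"tx": 0.29, "ty": -0.21, "tz": 0.71, "ax": -0.006, "ay": 0, "az": -0.005},
  {"tx": 0.29, "ty": -0.21, "tz": 0.71, "ax": 0, "ay": 0, "az": 0},
  {"tx": 0.29, "ty": -0.21, "tz": 0.71, "ax": 0, "ay": 0, "az": 0},
  {"tx": 0.29, "ty": -0.21, "tz": 0.71, "ax": 0, "ay": 0, "az": 0},
  {"tx": 0.29, "ty": -0.21, "tz": 0.71, "ax": 0, "ay": 0, "az": 0},
])

```text
clock: 12.82
eef_pos: [517.4, -181.0, 230.5]
tcp_rot: [3.138, -0.516, 1.527]
contact_force: [0.2, -0.6, -1.9]
opening: 0.247
grasp_force: 98.2
```

>>> step_arm([
  {"tx": 0.29, "ty": -0.21, "tz": 0.71, "ax": 0, "ay": 0, "az": 0},
  {"tx": 0.29, "ty": -0.21, "tz": 0.71, "ax": 0, "ay": 0, "az": 0},
  {"tx": 0.29, "ty": -0.21, "tz": 0.71, "ax": 0, "ay": 0, "az": 0},
  {"tx": 0.29, "ty": -0.21, "tz": 0.71, "ax": 0, "ay": 0, "az": 0},
  {"tx": 0.29, "ty": -0.21, "tz": 0.71, "ax": 0, "ay": 0, "az": 0},
])

```text
clock: 13.45
eef_pos: [494.7, -104.1, 170.5]
tcp_rot: [3.14, -0.519, 1.524]
contact_force: [0.8, 0.4, -2.0]
opening: 0.244
grasp_force: 98.2
```

>>> step_arm([
  {"tx": 0.29, "ty": -0.21, "tz": 0.71, "ax": 0, "ay": 0, "az": 0},
  {"tx": 0.29, "ty": -0.21, "tz": 0.71, "ax": 0, "ay": 0, "az": 0},
  {"tx": 0.29, "ty": -0.21, "tz": 0.71, "ax": 0, "ay": 0, "az": 0},
  {"tx": 0.29, "ty": -0.21, "tz": 0.71, "ax": 0, "ay": 0, "az": 0},
  {"tx": 0, "ty": 0, "tz": 0, "ax": 0, "ay": 0, "az": 0},
])

```text
clock: 14.08
eef_pos: [475.7, -42.3, 123.1]
tcp_rot: [-3.141, -0.52, 1.524]
contact_force: [0.1, 1.0, -2.0]
opening: 0.247
grasp_force: 98.2
```

```bash
python3 - <<'E'
from pest import *
s,R,o=pestle(zmin=40); print(s['eef_pos'],'pred head',s['eef_pos']+R.apply(HEADT),'pred end',s['eef_pos']+R.apply([0,0,T0]-25*dt))
for n,q,P in o:
    print(n,len(q))
    for x in range(-60,200,15):
        k=(q[:,0]>=x)&(q[:,0]<x+15)
        if k.sum()>2: print('  x',x,k.sum(),np.median(q[k],0),'world',np.median(P[k],0),'max z',P[k][:,2].max(),'wx',np.percentile(P[k,0],[3,97]))
    print('  y range',np.percentile(P[:,1],[0,1,99,100]))
im,d=load('top');save(im[190:320,130:400].repeat(2,0).repeat(2,1),'held')
E
```

```text
[475.7 -42.3 123.1] pred head [481.6  83.  145.4] pred end [474.1 -76.7 138.5]
top 814
  x -15 57 [ -6.7   3.  -32.8] world [477.5 -64.2 148.1] max z 153.56223795447727 wx [467.9 485.4]
  x 0 77 [  8.4  -1.1 -24.4] world [474.3 -47.7 148.3] max z 168.85739742894862 wx [463.3 486.3]
  x 15 71 [ 22.2  -1.4 -15. ] world [474.8 -31.  148.4] max z 152.2628098856585 wx [466.3 484.7]
  x 30 66 [37.8 -1.2 -6.7] world [476.  -12.9 147.7] max z 153.1953903700171 wx [467.2 485.8]
  x 45 63 [52.5 -1.2  1. ] world [476.7   3.4 148.3] max z 153.47307173404852 wx [468.2 486. ]
  x 60 67 [66.9 -1.3  9.1] world [477.1  21.1 148.8] max z 153.15979955422563 wx [468.8 487.2]
  x 75 69 [82.3 -1.3 16.8] world [478.1  37.4 149.4] max z 153.57473345644712 wx [469.  490.8]
  x 90 82 [97.5 -1.5 23.7] world [478.6  54.1 151. ] max z 156.00367747502696 wx [467.2 491.2]
  x 105 100 [113.5  -1.8  27.4] world [479.1  70.3 155.5] max z 163.38752478131278 wx [462.7 496.4]
  x 120 125 [127.8  -1.9  33.9] world [479.8  85.  157.4] max z 164.48472182605133 wx [464.5 497.8]
  x 135 35 [137.4  -1.4  42.5] world [480.9  9
[... 497 characters left out ...]
 -5.2  4. ] world [472.7   6.7 146.3] max z 150.1462994689798 wx [467.6 483.7]
  x 60 42 [68.3 -4.2 12.4] world [474.7  23.1 146.8] max z 150.3200656152909 wx [469.  486.1]
  x 75 34 [81.6 -5.  18.9] world [474.3  38.2 147.6] max z 150.77413016675314 wx [468.8 485.2]
  x 90 38 [96.1 -5.  24.9] world [475.1  54.  149.7] max z 153.87518559242721 wx [467.7 487.5]
  x 105 43 [113.3  -9.6  30.1] world [471.5  71.8 153.3] max z 158.96035071770143 wx [463.3 489.1]
  x 120 111 [129.6  -6.   37.7] world [476.2  88.8 154.7] max z 161.41672862877988 wx [464.3 495.4]
  x 135 44 [136.7  -1.2  45.7] world [481.1  99.2 151.9] max z 158.39436546348531 wx [469.3 489.9]
  y range [-196.5 -167.7  102.   103.9]
```

View pics/held.png

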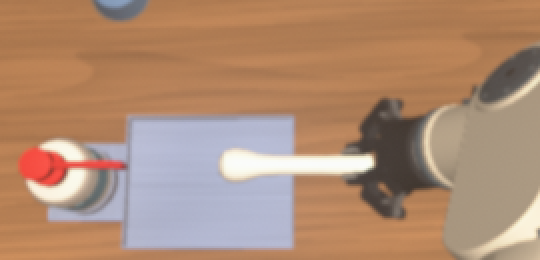

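The top crop shows the pestle held level, head at crop (237,164) and handle in the gripper at (370,160), in line with the spout tip (125,165). Next: across, then down.

>>> step_arm([
  {"tx": 0.51, "ty": -0.04, "tz": 0.293, "ax": 0, "ay": 0, "az": 0},
  {"tx": 0.51, "ty": -0.04, "tz": 0.293, "ax": 0, "ay": 0, "az": 0},
  {"tx": 0.51, "ty": -0.04, "tz": 0.293, "ax": 0, "ay": 0, "az": 0},
  {"tx": 0.51, "ty": -0.04, "tz": 0.293, "ax": 0, "ay": 0, "az": 0},
])

```text
clock: 14.68
eef_pos: [475.6, 16.4, 123.9]
tcp_rot: [3.14, -0.519, 1.524]
contact_force: [0.5, -0.1, -2.0]
opening: 0.242
grasp_force: 98.2
```

>>> step_arm([
  {"tx": 0.51, "ty": -0.04, "tz": 0.293, "ax": 0, "ay": 0, "az": 0},
  {"tx": 0.51, "ty": -0.04, "tz": 0.293, "ax": 0, "ay": 0, "az": 0},
  {"tx": 0.51, "ty": -0.04, "tz": 0.293, "ax": 0, "ay": 0, "az": 0},
  {"tx": 0.51, "ty": -0.04, "tz": 0.293, "ax": 0, "ay": 0, "az": 0},
  {"tx": 0, "ty": 0, "tz": 0, "ax": 0, "ay": 0, "az": 0},
])

```text
clock: 15.3
eef_pos: [474.2, 75.2, 123.7]
tcp_rot: [3.14, -0.519, 1.525]
contact_force: [-1.2, -0.2, -1.9]
opening: 0.25
grasp_force: 98.3
```

>>> step_arm([
  {"tx": -0.315, "ty": 0, "tz": 0.55, "ax": 0, "ay": 0, "az": 0},
  {"tx": -0.315, "ty": 0, "tz": 0.55, "ax": 0, "ay": 0, "az": 0},
  {"tx": -0.315, "ty": 0, "tz": 0.55, "ax": 0, "ay": 0, "az": 0},
  {"tx": -0.315, "ty": 0, "tz": 0.55, "ax": 0, "ay": 0, "az": 0},
  {"tx": -0.315, "ty": 0, "tz": 0.55, "ax": 0, "ay": 0, "az": 0},
])

```text
clock: 15.92
eef_pos: [474.5, 74.0, 43.1]
tcp_rot: [3.14, -0.519, 1.523]
contact_force: [0.7, 0.3, -2.8]
opening: 0.248
grasp_force: 98.2
```

>>> step_arm([
  {"tx": -0.16, "ty": 0, "tz": 0.275, "ax": 0, "ay": 0, "az": 0},
  {"tx": -0.16, "ty": 0, "tz": 0.275, "ax": 0, "ay": 0, "az": 0},
  {"tx": 0, "ty": 0, "tz": 0, "ax": 0, "ay": 0, "az": 0},
])

```text
clock: 16.3
eef_pos: [474.5, 74.0, 28.2]
tcp_rot: [3.14, -0.519, 1.524]
contact_force: [0.5, 0.2, -1.3]
opening: 0.241
grasp_force: 98.3
```

```bash
cat > m.py <<'E'
from pest import *
s,R,o=pestle(zmin=14); print(s['eef_pos'],s['contact_force'],'pred head(T0)',s['eef_pos']+R.apply(HEADT))
for n,q,P in o:
    k=(P[:,1]>-10)&(P[:,1]<235)&(np.abs(P[:,0]-478)<35)&(P[:,2]<100); P=P[k]
    print(n,len(P),'ymax',np.percentile(P[:,1],[98,100]))
    for y in range(30,230,20):
        k=(P[:,1]>=y)&(P[:,1]<y+20)
        if k.sum()>3: print('  y',y,k.sum(),'x',np.percentile(P[k,0],[3,50,97]),'z',np.percentile(P[k,2],[50,90,98]))
E
python3 m.py
```

```text
[474.5  74.   28.2] [ 0.5  0.2 -1.3] pred head(T0) [480.5 199.3  50.4]
top 685 ymax [213.8 234.9]
  y 30 13 x [471.1 478.1 484.2] z [54.5 58.4 59.3]
  y 50 66 x [462.7 474.4 484.9] z [54.3 59.1 77.7]
  y 70 79 x [462.1 474.9 486.5] z [52.5 56.6 57.8]
  y 90 65 x [466.3 474.  484. ] z [52.7 56.7 58.2]
  y 110 65 x [467.2 475.1 484.9] z [53.7 56.9 59.4]
  y 130 62 x [468.2 476.1 486.1] z [54.5 57.8 60.3]
  y 150 78 x [467.2 477.6 489.6] z [54.8 58.9 61.3]
  y 170 101 x [465.5 479.3 495.1] z [58.3 63.8 64.9]
  y 190 123 x [461.9 478.2 498.5] z [63.1 67.2 68.8]
  y 210 29 x [464.8 479.2 491.9] z [59.  63.8 66. ]
side 570 ymax [216.7 220.1]
  y 30 5 x [472.6 475.5 481.1] z [51.6 52.4 52.5]
  y 50 38 x [461.3 472.1 481.6] z [52.4 67.2 73.8]
  y 70 64 x [462.9 471.2 489.8] z [51.  53.5 54.1]
  y 90 58 x [464.5 471.  482.8] z [50.1 53.5 55. ]
  y 110 56 x [466.  472.8 483.4] z [51.7 53.8 55.3]
  y 130 61 x [466.4 472.7 484.7] z [52.  54.4 56.5]
  y 150 62 x [466.8 473.9 485.6] z [53.5 55.8 56.6]
  y 170 63 x [464.4 474.6 489.2] z [56.9 61.  62.7]
  y 190 111 x [461.3 473.7 492.1] z [61.2 64.7 66.1]
  y 210 51 x [464.3 473.9 481.7] z [55.7 61.3 64.2]
```

>>> step_arm([
  {"tx": -0.12, "ty": 0, "tz": 0.21, "ax": 0, "ay": 0, "az": 0},
  {"tx": -0.12, "ty": 0, "tz": 0.21, "ax": 0, "ay": 0, "az": 0},
  {"tx": -0.12, "ty": 0, "tz": 0.21, "ax": 0, "ay": 0, "az": 0},
  {"tx": 0, "ty": 0, "tz": 0, "ax": 0, "ay": 0, "az": 0},
])

```text
clock: 16.9
eef_pos: [474.3, 74.0, 9.8]
tcp_rot: [3.141, -0.519, 1.523]
contact_force: [0.1, 0.1, -1.7]
opening: 0.246
grasp_force: 98.3
```

>>> step_arm([
  {"tx": -0.02, "ty": 0, "tz": 0.035, "ax": 0, "ay": 0, "az": 0},
  {"tx": -0.02, "ty": 0, "tz": 0.035, "ax": 0, "ay": 0, "az": 0},
  {"tx": 0, "ty": 0, "tz": 0, "ax": 0, "ay": 0, "az": 0},
])

```text
clock: 17.27
eef_pos: [474.7, 73.9, 8.4]
tcp_rot: [3.14, -0.519, 1.524]
contact_force: [-0.2, -0.3, -1.9]
opening: 0.249
grasp_force: 98.2
```

```bash
python3 m.py
```

```text
[474.7  73.9   8.4] [-0.2 -0.3 -1.9] pred head(T0) [480.7 199.3  30.6]
top 677 ymax [212.6 217.7]
  y 30 11 x [471.  477.8 483.2] z [32.6 35.9 36.2]
  y 50 63 x [462.8 475.  484. ] z [34.1 37.5 48. ]
  y 70 71 x [463.9 474.3 485.1] z [33.1 37.3 38.8]
  y 90 72 x [465.6 475.4 485.9] z [32.8 36.4 37.9]
  y 110 68 x [466.6 476.3 487.3] z [32.7 37.4 39.3]
  y 130 71 x [467.5 477.2 488. ] z [33.6 36.9 39.2]
  y 150 74 x [468.4 478.1 489. ] z [35.1 39.  40.5]
  y 170 102 x [464.7 478.7 494.8] z [38.6 44.5 45.8]
  y 190 119 x [462.5 479.3 497.9] z [43.4 47.4 49.2]
  y 210 26 x [466.2 479.4 492. ] z [38.8 44.2 45.4]
side 554 ymax [217.2 219.8]
  y 30 6 x [472.  475.6 480.4] z [31.  32.6 33.7]
  y 50 35 x [460.9 473.6 481.7] z [32.5 42.4 54.4]
  y 70 64 x [462.4 470.3 485. ] z [31.  33.6 39.1]
  y 90 54 x [464.2 471.  483.1] z [30.7 33.2 33.6]
  y 110 57 x [465.5 472.3 484.8] z [30.8 33.4 34.4]
  y 130 60 x [466.7 472.7 484.9] z [31.9 34.7 35.3]
  y 150 62 x [466.8 475.5 487.7] z [32.4 35.7 36.7]
  y 170 65 x [463.8 473.8 488.5] z [35.9 41.2 43. ]
  y 190 105 x [461.7 472.6 490. ] z [41.2 44.2 45.5]
  y 210 46 x [464.9 473.5 481.6] z [35.6 41.3 42.7]
```

>>> step_arm([
  {"tx": -0.02, "ty": 0, "tz": 0.035, "ax": 0, "ay": 0, "az": 0},
  {"tx": -0.02, "ty": 0, "tz": 0.035, "ax": 0, "ay": 0, "az": 0},
  {"tx": 0, "ty": 0, "tz": 0, "ax": 0, "ay": 0, "az": 0},
])

```text
clock: 17.75
eef_pos: [474.7, 74.0, 6.3]
tcp_rot: [3.14, -0.519, 1.524]
contact_force: [-0.5, 0.8, -2.1]
opening: 0.243
grasp_force: 98.2
```

>>> step_arm([
  {"tx": -0.02, "ty": 0, "tz": 0.035, "ax": 0, "ay": 0, "az": 0},
  {"tx": 0, "ty": 0, "tz": 0, "ax": 0, "ay": 0, "az": 0},
])

```text
clock: 18.0
eef_pos: [474.7, 74.0, 5.3]
tcp_rot: [3.14, -0.519, 1.524]
contact_force: [0.1, -0.9, -1.9]
opening: 0.244
grasp_force: 98.3
```

>>> step_arm([
  {"tx": -0.02, "ty": 0, "tz": 0.035, "ax": 0, "ay": 0, "az": 0},
  {"tx": 0, "ty": 0, "tz": 0, "ax": 0, "ay": 0, "az": 0},
])

```text
clock: 18.25
eef_pos: [474.7, 73.9, 4.3]
tcp_rot: [3.14, -0.519, 1.524]
contact_force: [0.1, -0.5, -1.2]
opening: 0.247
grasp_force: 98.2
```

>>> step_arm([
  {"tx": -0.01, "ty": 0, "tz": 0.018, "ax": 0, "ay": 0, "az": 0},
  {"tx": 0, "ty": 0, "tz": 0, "ax": 0, "ay": 0, "az": 0},
])

```text
clock: 18.5
eef_pos: [474.8, 73.9, 3.8]
tcp_rot: [3.14, -0.519, 1.524]
contact_force: [0.2, -0.3, -1.3]
opening: 0.245
grasp_force: 98.2
```

```bash
python3 m.py
```

```text
[474.8  73.9   3.8] [ 0.2 -0.3 -1.3] pred head(T0) [480.7 199.3  26.1]
top 673 ymax [212.2 216.6]
  y 30 12 x [470.4 476.8 483.8] z [28.  32.3 33.5]
  y 50 61 x [462.7 473.8 484. ] z [29.9 32.9 46. ]
  y 70 72 x [464.3 474.6 485.5] z [29.  32.6 33.5]
  y 90 70 x [465.7 475.6 486.8] z [29.2 32.6 34. ]
  y 110 71 x [466.8 476.6 487.8] z [28.9 33.7 35.7]
  y 130 67 x [467.8 477.4 488.6] z [29.  33.3 34.8]
  y 150 72 x [468.6 478.5 489.1] z [31.9 34.8 36.5]
  y 170 108 x [464.7 478.9 495. ] z [35.5 40.8 42.4]
  y 190 117 x [462.6 479.2 498.1] z [39.7 43.3 46.1]
  y 210 23 x [467.6 480.4 494.5] z [36.  41.  42.1]
side 552 ymax [215.8 219.2]
  y 30 6 x [471.4 475.  481.1] z [26.2 27.8 28.6]
  y 50 39 x [461.3 473.9 484.1] z [27.4 43.7 50.2]
  y 70 63 x [461.9 470.6 485.9] z [26.7 29.3 32.1]
  y 90 51 x [464.6 471.8 484.2] z [26.2 28.3 29.6]
  y 110 59 x [465.9 472.6 484.2] z [26.9 29.8 30.6]
  y 130 58 x [466.5 473.5 485.3] z [26.8 29.8 31.3]
  y 150 62 x [466.7 474.4 486.7] z [29.2 32.2 33.2]
  y 170 67 x [463.9 474.6 490.8] z [33.3 37.2 38.6]
  y 190 103 x [461.5 471.5 489.2] z [38.1 41.4 42.7]
  y 210 44 x [465.1 472.9 482. ] z [32.4 38.4 41.4]
```

>>> step_arm([
  {"tx": -0.01, "ty": 0, "tz": 0.018, "ax": 0, "ay": 0, "az": 0},
  {"tx": 0, "ty": 0, "tz": 0, "ax": 0, "ay": 0, "az": 0},
])

```text
clock: 18.85
eef_pos: [474.7, 74.0, 3.3]
tcp_rot: [3.14, -0.519, 1.524]
contact_force: [0.3, -0.7, -0.2]
opening: 0.244
grasp_force: 98.2
```

>>> step_arm([
  {"tx": -0.01, "ty": 0, "tz": 0.018, "ax": 0, "ay": 0, "az": 0},
  {"tx": 0, "ty": 0, "tz": 0, "ax": 0, "ay": 0, "az": 0},
])

```text
clock: 19.1
eef_pos: [474.7, 74.0, 2.8]
tcp_rot: [3.14, -0.519, 1.524]
contact_force: [-0.6, -0.7, -0.1]
opening: 0.247
grasp_force: 98.2
```

>>> step_arm([
  {"tx": -0.01, "ty": 0, "tz": 0.018, "ax": 0, "ay": 0, "az": 0},
  {"tx": 0, "ty": 0, "tz": 0, "ax": 0, "ay": 0, "az": 0},
])

```text
clock: 19.35
eef_pos: [474.8, 74.0, 2.4]
tcp_rot: [3.14, -0.519, 1.524]
contact_force: [-0.8, -2.1, 1.8]
opening: 0.242
grasp_force: 98.5
```

>>> step_arm([
  {"tx": -0.01, "ty": 0, "tz": 0.018, "ax": 0, "ay": 0, "az": 0},
  {"tx": 0, "ty": 0, "tz": 0, "ax": 0, "ay": 0, "az": 0},
])

```text
clock: 19.6
eef_pos: [474.8, 74.0, 2.2]
tcp_rot: [3.139, -0.52, 1.524]
contact_force: [-2.2, -3.6, 7.2]
opening: 0.245
grasp_force: 99.2
```

>>> step_arm([
  {"tx": 0, "ty": 0, "tz": -0.01, "ax": 0, "ay": 0, "az": 0},
  {"tx": 0, "ty": 0, "tz": 0, "ax": 0, "ay": 0, "az": 0},
], gripper=0, newtons=20)

```text
clock: 19.85
eef_pos: [474.8, 74.0, 2.3]
tcp_rot: [3.14, -0.519, 1.524]
contact_force: [-1.6, -1.6, 6.8]
opening: 0.246
grasp_force: 98.9
```

>>> step_arm([
  {"tx": 0, "ty": 0, "tz": 0, "ax": 0, "ay": 0, "az": 0},
  {"tx": 0, "ty": 0, "tz": 0, "ax": 0, "ay": 0, "az": 0},
  {"tx": 0, "ty": 0, "tz": 0, "ax": 0, "ay": 0, "az": 0},
], gripper=0.4)

```text
clock: 20.23
eef_pos: [474.6, 73.9, 1.9]
tcp_rot: [3.14, -0.519, 1.524]
contact_force: [-0.3, -0.1, 0.3]
opening: 0.4
grasp_force: 0.0
```

>>> step_arm([
  {"tx": 0, "ty": 0, "tz": 0, "ax": 0, "ay": 0, "az": 0},
  {"tx": 0, "ty": 0, "tz": 0, "ax": 0, "ay": 0, "az": 0},
  {"tx": 0, "ty": 0, "tz": 0, "ax": 0, "ay": 0, "az": 0},
], gripper=0.7)

```text
clock: 20.6
eef_pos: [474.7, 73.9, 2.0]
tcp_rot: [3.14, -0.519, 1.524]
contact_force: [0.5, -0.4, 0.4]
opening: 0.7
grasp_force: 0.0
```

```bash
python3 m.py
```

```text
[474.7  73.9   2. ] [ 0.5 -0.4  0.4] pred head(T0) [480.6 199.2  24.2]
top 693 ymax [212.8 217.7]
  y 30 19 x [464.9 475.6 486.2] z [26.6 30.5 30.5]
  y 50 76 x [464.5 476.  487.2] z [27.  31.5 32.7]
  y 70 72 x [467.3 477.3 488.2] z [28.  30.7 32.2]
  y 90 68 x [468.7 478.4 489.1] z [27.3 31.8 33. ]
  y 110 70 x [469.5 479.2 490.2] z [28.5 32.5 33.8]
  y 130 70 x [470.7 480.3 490.8] z [29.8 32.7 35.2]
  y 150 74 x [471.5 481.1 491.6] z [31.1 34.2 37. ]
  y 170 104 x [469.6 481.9 497.9] z [35.4 40.7 42.9]
  y 190 115 x [465.9 482.4 500.9] z [39.4 44.1 46.3]
  y 210 25 x [470.4 483.3 497. ] z [36.  37.5 39.3]
side 546 ymax [215.3 218.9]
  y 30 13 x [466.5 471.8 480.7] z [24.  26.6 26.7]
  y 50 55 x [463.7 472.3 485.3] z [24.6 27.3 27.8]
  y 70 58 x [465.5 472.4 485.5] z [25.4 28.4 28.9]
  y 90 53 x [467.1 474.6 485.8] z [25.2 27.7 28.1]
  y 110 56 x [468.6 475.8 486.4] z [26.  28.9 29.8]
  y 130 56 x [469.9 476.7 488.1] z [26.4 30.1 30.9]
  y 150 58 x [470.  477.7 488.4] z [29.2 31.7 32.8]
  y 170 66 x [466.4 476.2 493.2] z [32.5 37.  38.9]
  y 190 93 x [464.9 476.1 491.7] z [37.9 40.8 42.1]
  y 210 37 x [468.2 475.1 483.5] z [32.4 36.7 39.6]
```

>>> step_arm([
  {"tx": 0, "ty": 0, "tz": -0.3, "ax": 0, "ay": 0, "az": 0},
  {"tx": 0, "ty": 0, "tz": -0.5, "ax": 0, "ay": 0, "az": 0},
  {"tx": 0, "ty": 0, "tz": -0.9, "ax": 0, "ay": 0, "az": 0},
  {"tx": 0, "ty": 0, "tz": -0.9, "ax": 0, "ay": 0, "az": 0},
  {"tx": 0, "ty": 0, "tz": -0.9, "ax": 0, "ay": 0, "az": 0},
])

```text
clock: 21.32
eef_pos: [472.5, 29.6, 79.3]
tcp_rot: [3.139, -0.518, 1.524]
contact_force: [0.8, -0.2, 0.1]
opening: 0.699
grasp_force: 0.0
```

>>> step_arm([
  {"tx": 0, "ty": 0, "tz": -0.9, "ax": 0, "ay": 0, "az": 0},
  {"tx": 0, "ty": 0, "tz": -0.9, "ax": 0, "ay": 0, "az": 0},
  {"tx": 0, "ty": 0, "tz": -0.9, "ax": 0, "ay": 0, "az": 0},
  {"tx": 0, "ty": 0, "tz": -0.9, "ax": 0, "ay": 0, "az": 0},
  {"tx": 0, "ty": 0, "tz": 0, "ax": 0, "ay": 0, "az": 0},
], gripper=0)

```text
clock: 21.95
eef_pos: [471.2, -15.3, 157.7]
tcp_rot: [3.136, -0.517, 1.524]
contact_force: [-0.5, -0.7, -0.3]
opening: 0.001
grasp_force: 0.0
```

```bash
cat > pump.py <<'E'
from pest import *
np.set_printoptions(precision=3,suppress=True,linewidth=170)
RD=frame(np.array([0,0,-1.]),np.array([.05,1,0]))
E
python3 - <<'E'
from pump import *
s=r.sense();R=Ro.from_euler('xyz',s['tcp_rot']);p=s['eef_pos']; t=np.array([482.5,288.5,290])
print(s['qpos']); up=np.array([p[0],p[1],290]); print('up',R.inv().apply(up-p)/25)
print(ik(up,R,**KK),ik(up,RD,**KK),ik(t,RD,**KK),ik(t-[0,0,80],RD,**KK)); go(t,RD)
E
python3 m.py | grep -A1 -E "y (50|190)|ymax"; python3 - <<'E'
from h import *
im,d=load('top');P=cloud('top',d);k=P[235:290,335:395].reshape(-1,3);k=k[(k[:,2]>104)&(k[:,2]<114)];print('rim',len(k),cv2.minEnclosingCircle(k[:,:2].astype(np.float32)),k.max(0),k.min(0))
E
```

```text
[-0.395  0.299  1.996  0.551  1.101 -0.664]
up [ 2.618  0.025 -4.6  ]
[-0.387  0.114  1.892  0.501  1.347 -0.505] [-0.033  0.035  1.876 -0.     1.231  0.017] [ 0.539  0.193  1.696 -0.     1.253  0.589] [0.539 0.249 1.805 0.    1.087 0.589]
TURN 3 x [ 0.001 -0.11   0.   ]  total deg 29.6
SHIFT (after turn) 13 x [ 0.935 -0.012 -0.407]  mm [ 304.    -3.9 -132.3]  before-turn axes [ 1.014 -0.009  0.109]
top 475 ymax [160.7 167.3]
  y 30 37 x [464.1 475.1 486.3] z [26.4 28.9 30.5]
  y 50 78 x [464.2 475.7 487.2] z [27.4 31.2 33.4]
  y 70 72 x [467.4 477.1 488.3] z [27.7 31.2 32.6]
--
side 325 ymax [160.7 164. ]
  y 30 13 x [465.7 472.9 480.7] z [23.7 26.7 27.8]
  y 50 58 x [463.  472.2 485. ] z [24.1 27.5 28.7]
  y 70 53 x [465.8 473.  486.7] z [24.8 27.5 27.7]Traceback (most recent call last):
  File "<stdin>", line 2, in <module>
    return umr_maximum(a, axis, None, out, keepdims, initial, where)
ValueError: zero-size array to reduction operation maximum which has no identity
```

>>> step_arm([
  {"tx": 0, "ty": 0, "tz": -0.5, "ax": 0, "ay": -0.083, "az": 0},
  {"tx": 0, "ty": 0, "tz": -0.5, "ax": 0, "ay": -0.083, "az": 0},
  {"tx": 0, "ty": 0, "tz": -0.5, "ax": 0, "ay": -0.083, "az": 0},
  {"tx": 0, "ty": 0, "tz": -0.5, "ax": 0, "ay": -0.083, "az": 0},
  {"tx": 0, "ty": 0, "tz": -0.9, "ax": 0, "ay": 0, "az": 0},
])

```text
clock: 22.68
eef_pos: [468.4, -27.8, 224.7]
tcp_rot: [-3.141, 0.004, 1.527]
contact_force: [1.2, -0.7, -0.0]
opening: 0.002
grasp_force: 0.0
```

>>> step_arm([
  {"tx": 0, "ty": 0, "tz": -0.9, "ax": 0, "ay": 0, "az": 0},
  {"tx": 0, "ty": 0, "tz": -0.9, "ax": 0, "ay": 0, "az": 0},
  {"tx": 0, "ty": 0, "tz": -0.9, "ax": 0, "ay": 0, "az": 0},
  {"tx": 0, "ty": 0, "tz": 0, "ax": 0, "ay": 0, "az": 0},
])

```text
clock: 23.18
eef_pos: [469.8, -29.2, 293.4]
tcp_rot: [3.139, 0.002, 1.524]
contact_force: [0.7, -0.2, -0.8]
opening: 0.001
grasp_force: 0.0
```

```bash
python3 - <<'E'
from pump import *
go(np.array([482.5,288.5,290]),RD,maxmm=22)
E
```

```text
TURN 1 x [0.002 0.001 0.002]  total deg 0.3
SHIFT (after turn) 15 x [ 0.848 -0.009  0.009]  mm [317.9  -3.2   3.4]  before-turn axes [ 0.848 -0.006  0.007]
```

>>> step_arm([
  {"tx": 0.848, "ty": -0.008, "tz": 0, "ax": 0, "ay": 0, "az": 0},
  {"tx": 0.848, "ty": -0.008, "tz": 0, "ax": 0, "ay": 0, "az": 0},
  {"tx": 0.848, "ty": -0.008, "tz": 0, "ax": 0, "ay": 0, "az": 0},
  {"tx": 0.848, "ty": -0.008, "tz": 0, "ax": 0, "ay": 0, "az": 0},
  {"tx": 0.848, "ty": -0.008, "tz": 0, "ax": 0, "ay": 0, "az": 0},
])

```text
clock: 23.8
eef_pos: [472.5, 77.2, 290.8]
tcp_rot: [-3.141, 0.003, 1.523]
contact_force: [-0.2, 0.1, 0.3]
opening: -0.001
grasp_force: 0.0
```

>>> step_arm([
  {"tx": 0.848, "ty": -0.008, "tz": 0, "ax": 0, "ay": 0, "az": 0},
  {"tx": 0.848, "ty": -0.008, "tz": 0, "ax": 0, "ay": 0, "az": 0},
  {"tx": 0.848, "ty": -0.008, "tz": 0, "ax": 0, "ay": 0, "az": 0},
  {"tx": 0.848, "ty": -0.008, "tz": 0, "ax": 0, "ay": 0, "az": 0},
  {"tx": 0.848, "ty": -0.008, "tz": 0, "ax": 0, "ay": 0, "az": 0},
])

```text
clock: 24.42
eef_pos: [476.5, 182.9, 290.5]
tcp_rot: [-3.141, 0.003, 1.524]
contact_force: [0.4, -0.1, 0.3]
opening: -0.001
grasp_force: 0.0
```

>>> step_arm([
  {"tx": 0.848, "ty": -0.008, "tz": 0, "ax": 0, "ay": 0, "az": 0},
  {"tx": 0.848, "ty": -0.008, "tz": 0, "ax": 0, "ay": 0, "az": 0},
  {"tx": 0.848, "ty": -0.008, "tz": 0, "ax": 0, "ay": 0, "az": 0},
  {"tx": 0.848, "ty": -0.008, "tz": 0, "ax": 0, "ay": 0, "az": 0},
  {"tx": 0.848, "ty": -0.008, "tz": 0, "ax": 0, "ay": 0, "az": 0},
])

```text
clock: 25.05
eef_pos: [481.5, 289.6, 292.1]
tcp_rot: [3.14, 0.003, 1.523]
contact_force: [0.8, 0.1, 0.6]
opening: 0.002
grasp_force: 0.0
```

```bash
python3 - <<'E'
from pump import *
go(np.array([482.5,288.5,262]),RD,maxmm=8); print(r.sense()['eef_pos'])
a,_=grab('side'); b,d=grab('top')
save(np.hstack([cv2.resize(a[170:350,190:350],(400,450),interpolation=3),cv2.resize(b[210:320,120:240],(400,450),interpolation=3)]),'pump')
P=cloud('top',d);k=P[235:290,335:395].reshape(-1,3);k=k[(k[:,2]>104)&(k[:,2]<114)];print('rim',len(k),cv2.minEnclosingCircle(k[:,:2].astype(np.float32)))
E
python3 m.py
```

```text
TURN 1 x [0.001 0.002 0.002]  total deg 0.2
SHIFT (after turn) 4 x [-0.011  0.01   0.301]  mm [-1.1  1.  30.1]  before-turn axes [-0.01   0.01   0.301]
[481.531 289.607 292.089]
rim 231 ((502.133544921875, -188.9182586669922), 41.41351318359375)
[481.6 290.4 292.1] [ 0.2 -0.2 -0.1] pred head(T0) [487.2 410.2 248.9]Traceback (most recent call last):
  File "m.py", line 5, in <module>
    print(n,len(P),'ymax',np.percentile(P[:,1],[98,100]))
                          ~~~~~~~~~~~~~^^^^^^^^^^^^^^^^^
    return _quantile_unchecked(
        a, q, axis, out, overwrite_input, method, keepdims, weights)
    return _ureduce(a,
                    func=_quantile_ureduce_func,
    ...<5 lines>...
                    overwrite_input=overwrite_input,
                    method=method)
    r = func(a, **kwargs)
    result = _quantile(arr,
                       quantiles=q,
    ...<2 lines>...
                       out=out,
                       weights=wgt)
    slices_having_nans = np.isnan(arr[-1, ...])
                                  ~~~^^^^^^^^^
IndexError: index -1 is out of bounds for axis 0 with size 0
```

View pics/pump.png

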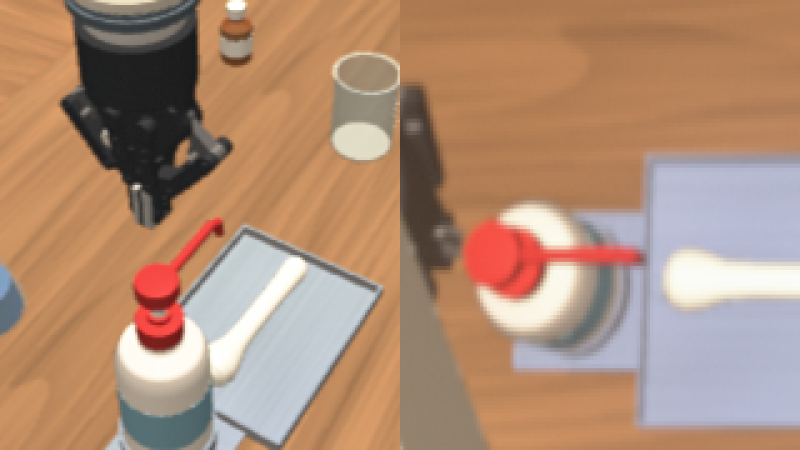

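The picture shows the pestle lying in the tray with its head at top crop (690,280) near the spout tip (640,257), and the beaker upright. The shut fingertips are at side crop (150,220) above the pump top (157,283). I check the tips' true position across the two views.

```bash
python3 - <<'E'
from pump import *
def px(n,p):
    c=eyes.camera_info(n);K=np.array(c['intrinsics']);T=np.array(c['cam_to_world']);q=T[:3,:3].T@(np.array(p)-T[:3,3]);return np.array([K[0,0]*q[0]/-q[2]+K[0,2],K[1,1]*-q[1]/-q[2]+K[1,2]])
for z in(267,290,304,315): print(z,px('side',[481.5,290,z]),px('top',[481.5,290,z]))
print('obs side (250,259) top (135,270)')
for n in('side','top'):
    im,d=load(n);P=cloud(n,d).reshape(-1,3);c=im.reshape(-1,3).astype(int)
    k=(np.linalg.norm(P[:,:2]-[481.5,290],axis=1)<35)&(P[:,2]>238)&((c.max(1)-c.min(1))<40); q=P[k]
    i=np.argsort(q[:,2])[:12]; print(n,k.sum(),q[i][:,2],q[i].mean(0))
im,d=load('top');P=cloud('top',d);m=(im.min(2)>170)&(P[...,2]>15)&(P[...,2]<60)&(P[...,1]>20)&(P[...,1]<235);q=P[m]
for y in (40,80,120,160,185,200): k=q[abs(q[:,1]-y)<8]; print(y,len(k),k[:,0].min(),k[:,0].max(),k[:,2].max())
print('ymax',np.percentile(q[:,1],[98,99.7]))
E
```

```text
267 [251.173 270.535] [140.956 270.992]
290 [250.464 261.826] [137.339 269.815]
304 [250.018 256.348] [135.051 269.071]
315 [249.66  251.946] [133.204 268.47 ]
obs side (250,259) top (135,270)
side 1676 [304.649 306.345 307.31  308.477 308.95  309.336 309.788 309.865 310.73  311.406 311.491 311.579] [477.161 300.544 309.161]
top 2514 [315.51  316.158 317.411 317.699 317.816 318.102 318.93  319.052 319.267 320.11  321.231 321.395] [479.602 283.358 318.557]
40 30 387.75186604869475 486.7312741230279 29.50928955152085
80 60 389.77803308472437 488.78429945491973 33.185637420151124
120 62 391.79079419418895 490.2656773007037 36.68266015306426
160 60 393.8971247762042 492.1028370716022 36.42719029998739
185 96 395.1535010998476 500.678789623568 47.42000309920854
200 102 395.8528015604168 503.4952669903448 48.56994992109048
ymax [212.921 220.496]
```

>>> step_arm([
  {"tx": -0.02, "ty": 0.02, "tz": 0.4, "ax": 0, "ay": 0, "az": 0},
  {"tx": -0.02, "ty": 0.02, "tz": 0.4, "ax": 0, "ay": 0, "az": 0},
  {"tx": 0, "ty": 0, "tz": 0.3, "ax": 0, "ay": 0, "az": 0},
  {"tx": 0, "ty": 0, "tz": 0.1, "ax": 0, "ay": 0, "az": 0},
  {"tx": 0, "ty": 0, "tz": 0, "ax": 0, "ay": 0, "az": 0},
])

```text
clock: 25.88
eef_pos: [482.5, 287.0, 262.0]
tcp_rot: [3.14, 0.003, 1.523]
contact_force: [-0.8, 0.2, -0.2]
opening: 0.0
grasp_force: 0.0
```

>>> step_arm([
  {"tx": 0, "ty": 0, "tz": 0.2, "ax": 0, "ay": 0, "az": 0},
  {"tx": 0, "ty": 0, "tz": 0.2, "ax": 0, "ay": 0, "az": 0},
  {"tx": 0, "ty": 0, "tz": 0.2, "ax": 0, "ay": 0, "az": 0},
  {"tx": 0, "ty": 0, "tz": 0.2, "ax": 0, "ay": 0, "az": 0},
  {"tx": 0, "ty": 0, "tz": 0, "ax": 0, "ay": 0, "az": 0},
])

```text
clock: 26.5
eef_pos: [482.3, 286.9, 241.7]
tcp_rot: [3.141, 0.003, 1.523]
contact_force: [-0.1, 0.3, 0.4]
opening: -0.001
grasp_force: 0.0
```

>>> step_arm([
  {"tx": 0, "ty": 0, "tz": 0.1, "ax": 0, "ay": 0, "az": 0},
  {"tx": 0, "ty": 0, "tz": 0.1, "ax": 0, "ay": 0, "az": 0},
  {"tx": 0, "ty": 0, "tz": 0, "ax": 0, "ay": 0, "az": 0},
])

```text
clock: 26.88
eef_pos: [482.4, 287.0, 237.0]
tcp_rot: [3.14, 0.003, 1.523]
contact_force: [-0.5, -0.0, 0.6]
opening: -0.004
grasp_force: 0.0
```

>>> step_arm([
  {"tx": 0, "ty": 0, "tz": 0.12, "ax": 0, "ay": 0, "az": 0},
  {"tx": 0, "ty": 0, "tz": 0.12, "ax": 0, "ay": 0, "az": 0},
  {"tx": 0, "ty": 0, "tz": 0, "ax": 0, "ay": 0, "az": 0},
])

```text
clock: 27.25
eef_pos: [482.4, 286.9, 230.9]
tcp_rot: [3.141, 0.003, 1.523]
contact_force: [-0.0, 0.1, -0.0]
opening: 0.001
grasp_force: 0.0
```

>>> step_arm([
  {"tx": 0, "ty": 0, "tz": 0.08, "ax": 0, "ay": 0, "az": 0},
  {"tx": 0, "ty": 0, "tz": 0.08, "ax": 0, "ay": 0, "az": 0},
  {"tx": 0, "ty": 0, "tz": 0, "ax": 0, "ay": 0, "az": 0},
])

```text
clock: 27.62
eef_pos: [482.4, 286.9, 227.0]
tcp_rot: [3.14, 0.003, 1.523]
contact_force: [0.2, -0.3, 0.6]
opening: -0.002
grasp_force: 0.0
```

>>> step_arm([
  {"tx": 0, "ty": 0, "tz": 0.08, "ax": 0, "ay": 0, "az": 0},
  {"tx": 0, "ty": 0, "tz": 0.08, "ax": 0, "ay": 0, "az": 0},
  {"tx": 0, "ty": 0, "tz": 0, "ax": 0, "ay": 0, "az": 0},
])

```text
clock: 28.0
eef_pos: [482.6, 287.0, 223.3]
tcp_rot: [3.14, 0.002, 1.523]
contact_force: [0.0, 1.3, -0.0]
opening: -0.0
grasp_force: 0.0
```

>>> step_arm([
  {"tx": 0, "ty": 0, "tz": 0.08, "ax": 0, "ay": 0, "az": 0},
  {"tx": 0, "ty": 0, "tz": 0.08, "ax": 0, "ay": 0, "az": 0},
  {"tx": 0, "ty": 0, "tz": 0, "ax": 0, "ay": 0, "az": 0},
])

```text
clock: 28.38
eef_pos: [482.6, 287.1, 219.3]
tcp_rot: [3.14, 0.002, 1.523]
contact_force: [-1.3, -0.3, 5.3]
opening: -0.001
grasp_force: 2.7
```

>>> step_arm([
  {"tx": 0, "ty": 0, "tz": 0.08, "ax": 0, "ay": 0, "az": 0},
  {"tx": 0, "ty": 0, "tz": 0.08, "ax": 0, "ay": 0, "az": 0},
  {"tx": 0, "ty": 0, "tz": 0, "ax": 0, "ay": 0, "az": 0},
])

```text
clock: 28.75
eef_pos: [482.6, 287.1, 215.5]
tcp_rot: [3.14, 0.002, 1.523]
contact_force: [-1.6, -0.9, 7.3]
opening: -0.001
grasp_force: 3.5
```

>>> step_arm([
  {"tx": 0, "ty": 0, "tz": 0.08, "ax": 0, "ay": 0, "az": 0},
  {"tx": 0, "ty": 0, "tz": 0.08, "ax": 0, "ay": 0, "az": 0},
  {"tx": 0, "ty": 0, "tz": 0, "ax": 0, "ay": 0, "az": 0},
])

```text
clock: 29.12
eef_pos: [482.7, 287.1, 211.7]
tcp_rot: [3.14, 0.002, 1.523]
contact_force: [-2.6, -1.5, 8.9]
opening: 0.001
grasp_force: 4.3
```

>>> step_arm([
  {"tx": 0, "ty": 0, "tz": 0.06, "ax": 0, "ay": 0, "az": 0},
  {"tx": 0, "ty": 0, "tz": 0, "ax": 0, "ay": 0, "az": 0},
])

```text
clock: 29.38
eef_pos: [482.7, 287.1, 210.3]
tcp_rot: [3.14, 0.002, 1.523]
contact_force: [-2.5, -1.2, 8.3]
opening: -0.0
grasp_force: 4.6
```

>>> step_arm([
  {"tx": 0, "ty": 0, "tz": 0.04, "ax": 0, "ay": 0, "az": 0},
  {"tx": 0, "ty": 0, "tz": 0, "ax": 0, "ay": 0, "az": 0},
])

```text
clock: 29.62
eef_pos: [482.7, 287.1, 209.4]
tcp_rot: [3.14, 0.002, 1.523]
contact_force: [-3.1, -1.7, 9.7]
opening: -0.002
grasp_force: 4.8
```

>>> step_arm([
  {"tx": 0, "ty": 0, "tz": 0.04, "ax": 0, "ay": 0, "az": 0},
  {"tx": 0, "ty": 0, "tz": 0, "ax": 0, "ay": 0, "az": 0},
])

```text
clock: 29.88
eef_pos: [482.7, 287.1, 209.1]
tcp_rot: [3.139, 0.002, 1.523]
contact_force: [-4.1, -3.1, 15.5]
opening: -0.002
grasp_force: 7.6
```

>>> step_arm([
  {"tx": 0, "ty": 0, "tz": 0.03, "ax": 0, "ay": 0, "az": 0},
  {"tx": 0, "ty": 0, "tz": 0, "ax": 0, "ay": 0, "az": 0},
])

```text
clock: 30.12
eef_pos: [482.8, 287.1, 209.0]
tcp_rot: [3.139, 0.002, 1.523]
contact_force: [-6.0, -2.9, 20.3]
opening: 0.0
grasp_force: 10.5
```

At the stop (force rises to 20 N with no further travel). Retreat straight up and check.

>>> step_arm([
  {"tx": 0, "ty": 0, "tz": -0.2, "ax": 0, "ay": 0, "az": 0},
  {"tx": 0, "ty": 0, "tz": -0.2, "ax": 0, "ay": 0, "az": 0},
  {"tx": 0, "ty": 0, "tz": -0.4, "ax": 0, "ay": 0, "az": 0},
  {"tx": 0, "ty": 0, "tz": -0.8, "ax": 0, "ay": 0, "az": 0},
  {"tx": 0, "ty": 0, "tz": -0.8, "ax": 0, "ay": 0, "az": 0},
])

```text
clock: 30.75
eef_pos: [482.3, 287.0, 267.2]
tcp_rot: [3.141, 0.003, 1.523]
contact_force: [0.4, -0.8, -0.0]
opening: -0.004
grasp_force: 0.0
```

>>> step_arm([
  {"tx": 0, "ty": 0, "tz": -0.8, "ax": 0, "ay": 0, "az": 0},
  {"tx": 0, "ty": 0, "tz": -0.8, "ax": 0, "ay": 0, "az": 0},
  {"tx": 0, "ty": 0, "tz": -0.4, "ax": 0, "ay": 0, "az": 0},
  {"tx": 0, "ty": 0, "tz": 0, "ax": 0, "ay": 0, "az": 0},
  {"tx": 0, "ty": 0, "tz": 0, "ax": 0, "ay": 0, "az": 0},
])

```text
clock: 31.38
eef_pos: [482.0, 287.0, 316.0]
tcp_rot: [3.141, 0.003, 1.523]
contact_force: [-0.3, 0.4, -0.3]
opening: 0.002
grasp_force: 0.0
```

```bash
python3 - <<'E'
from pump import *
im,d=grab('top');P=cloud('top',d);m=(im.min(2)>170)&(P[...,2]>15)&(P[...,2]<60)&(P[...,1]>20)&(P[...,1]<235)&(P[...,0]>440);q=P[m]
for y in (40,80,120,160,200): k=q[abs(q[:,1]-y)<8]; print(y,len(k),k[:,0].min(),k[:,0].max(),np.percentile(k[:,2],95))
k=P[235:290,335:395].reshape(-1,3);k=k[(k[:,2]>104)&(k[:,2]<114)];print('rim',len(k),cv2.minEnclosingCircle(k[:,:2].astype(np.float32)))
hsv=cv2.cvtColor(im,cv2.COLOR_RGB2HSV).astype(int); red=((hsv[...,0]<6)|(hsv[...,0]>174))&(hsv[...,1]>180)&(hsv[...,2]>110); red[:,250:]=0
t=P[red]; t=t[t[:,2]>215]; print('pump top z',np.percentile(t[:,2],[50,80,95]))
print(r.sense()['eef_pos'],r.sense()['contact_force'])
E
```

```text
40 27 463.74993529603915 486.64144734644526 30.042588614295163
80 55 466.965393011038 488.79415141442786 32.298572985396184
120 59 469.05063374626025 490.48818999356905 33.30795822645621
160 61 470.9628101853261 491.89440530981886 36.08685858969102
200 96 465.47671542071686 503.56312431221204 44.41316912685767
rim 220 ((502.031494140625, -189.17056274414062), 41.518592834472656)
pump top z [234.994 237.026 238.419]
[482.009 286.99  315.965] [ 0.464  0.218 -0.698]
```

The pestle is still in place, the beaker hasn't moved and the pump is back up. Handing in.

```bash
python3 -c "
from rig import workorder
print(workorder.sign_off())"
```

```text
the job is handed in; nothing more can be done
None
```

The job is handed in, but no verdict came back: the pestle lies flat in the tray with its head about 5 mm from under the spout (by camera), the pump was pushed to its stop and sprang back up, and the beaker stands where it was; the mortar, flask and amber bottle were not re-measured, but the arm never went near them.

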